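# Hang the sanding blocks on the indexing tool rack

### The job

Put the three sanding blocks away on the tool rack: hang them by their handles on the empty hook over the pointer (the one reaching towards the robot and its left), the largest first and close in to the post, then the medium one, then the smallest outermost, so that each hangs freely. When all three are on, turn the rack one click clockwise (seen from above), so that the other empty hook comes round over the pointer, and leave all three hanging there, steady; do not disturb the can, tin and screwdriver or tip a block over.

Things in the scene. Friction and masses are not known exactly. Their poses are not given: they have to be found in the camera images.
- block_large: The large sanding block of three, told apart by length: wood with cork sole, 170 mm long (its x), 28 deep (y), 34 high, about 320 g, standing upright with a steel handle on top (see its eye). Origin: centre of the underside, z up. Grasp from above, a finger outside each handle upright (closing along x), leaving the opening free for the hook.
- block_large_eye (a point): Underside of its handle's crossbar, 83 mm above the sole, 49 above the block's top, on its centre line; hung, it is 4 mm above the hook's centre line. The handle is a loop in the block's x-z plane: two flat uprights, 18 mm deep (y), 5 thick, 54 mm apart outside, 44 inside, reaching 56 above the block's top, and between them a level round crossbar, 8 mm thick. Axes as the block's.
- block_medium: The medium sanding block of three, told apart by length: wood with cork sole, 130 mm long (its x), 28 deep (y), 30 high, about 230 g, standing upright with a steel handle on top (see its eye). Origin: centre of the underside, z up. Grasp from above, a finger outside each handle upright (closing along x), leaving the opening free for the hook.
- block_medium_eye (a point): Underside of its handle's crossbar, 79 mm above the sole, 49 above the block's top, on its centre line; hung, it is 4 mm above the hook's centre line. The handle is a loop in the block's x-z plane: two flat uprights, 18 mm deep (y), 5 thick, 54 mm apart outside, 44 inside, reaching 56 above the block's top, and between them a level round crossbar, 8 mm thick. Axes as the block's.
- block_small: The small sanding block of three, told apart by length: wood with cork sole, 90 mm long (its x), 28 deep (y), 26 high, about 150 g, standing upright with a steel handle on top (see its eye). Origin: centre of the underside, z up. Grasp from above, a finger outside each handle upright (closing along x), leaving the opening free for the hook.
- block_small_eye (a point): Underside of its handle's crossbar, 75 mm above the sole, 49 above the block's top, on its centre line; hung, it is 4 mm above the hook's centre line. The handle is a loop in the block's x-z plane: two flat uprights, 18 mm deep (y), 5 thick, 54 mm apart outside, 44 inside, reaching 56 above the block's top, and between them a level round crossbar, 8 mm thick. Axes as the block's.
- hook_root (a point): On the rack head's vertical turning axis, 190 mm above the bench, at the hooks' centre line height. Axes turn with the head: loading hook along -x, next hook along -y, both empty; hooks along +x, +y hold fixed tools reaching 105 mm down. Four level hooks of flat bar 20 mm wide, 8 high, level to 155 mm out, then upturned. Post radius 11 mm, hub radius 24 (top 18 above the centre line), foot plate radius 75, 12 thick.
- hook_tip (a point): Centre of the upturned tip of the loading hook, 168 mm out from the turning axis, 14 mm above the bar's centre line; the metal ends within 9 mm of this point. At the start this hook points to the robot's near left, over a short aluminium pointer on the foot plate. Axes as hook_root.
- next_hook (a point): Point on the centre line of the next hook (empty, 20 mm wide, 8 high), 130 mm out from the turning axis; at the start it points to the robot's near right. A good place to push the head round, from its far right side. Axes as hook_root.
- rack (a joint): Head angle, rad, 0 at the start, growing clockwise seen from above. Light clicks hold it at every quarter turn, so at 0 and next at 1.57, where the next hook lies where the loading hook was, over the pointer; it can be turned too far. A gentle push of 1 to 4 N at next_hook turns it; damped; past half way the click draws it on into place.
- can: Bystander: closed aluminium can, 66 mm across, 95 mm high; leave it alone. Origin: centre of underside.
- driver: Bystander: screwdriver lying on the bench beyond the blocks; leave it alone. Origin: on its axis, x along its length.
- tin: Bystander: small open steel tin, 64 mm across, 45 mm high, near the robot; leave it alone. Origin: centre of underside.
Not all that is in view belongs to the job. What is shaped like the block_small but green is not meant. Leave any turquoise look-alike of the block_medium alone.

How it is judged (in metres and radians):
On the way, in this order (a step that is already met when the one before it is completed fails the run):
1. the large block hangs released on the loading hook, within 80 mm of the turning axis, the rack not yet turned (x of block_large_eye in the frame of hook_root between -0.08 and -0.028 m and y of block_large_eye in the frame of hook_root between -0.014 and 0.014 m and z of block_large_eye in the frame of hook_root between 0 and 0.012 m and angle between block_large's own z axis and vertical below 0.35 rad and contact force between block_large and the fingers below 0.2 N and value of joint rack below 0.3 rad), for 0.2 s.
2. the medium block hangs released on the same hook, outside the large one, the rack not yet turned (all of step 1 and x of block_medium_eye in the frame of hook_root between -0.125 and -0.058 m and y of block_medium_eye in the frame of hook_root between -0.014 and 0.014 m and z of block_medium_eye in the frame of hook_root between 0 and 0.012 m and angle between block_medium's own z axis and vertical below 0.35 rad and contact force between block_medium and the fingers below 0.2 N), for 0.2 s.
3. the small block hangs released on the same hook, outermost, the rack not yet turned (all of step 2 and x of block_small_eye in the frame of hook_root between -0.157 and -0.086 m and y of block_small_eye in the frame of hook_root between -0.014 and 0.014 m and z of block_small_eye in the frame of hook_root between 0 and 0.012 m and angle between block_small's own z axis and vertical below 0.35 rad and contact force between block_small and the fingers below 0.2 N), for 0.2 s.
4. the rack is turned to its next click (value of joint rack above 1.45 rad), for 0.2 s.
At the end, for the whole second after the job is handed in: All blocks hang released and still (under 0.1 m/s) by their crossbars on the first hook (eye 0-12 mm above, within 14 mm beside its centre line; upright to 0.35 rad), large, medium, small at 28-80, 58-125, 86-157 mm from the axis; rack at its next click (1.45-1.67 rad) (x of block_large_eye in the frame of hook_root between -0.08 and -0.028 m and y of block_large_eye in the frame of hook_root between -0.014 and 0.014 m and z of block_large_eye in the frame of hook_root between 0 and 0.012 m and angle between each of block_large, block_medium, block_small's own z axis and vertical below 0.35 rad and contact force between each of block_large, block_medium, block_small and the fingers below 0.2 N and linear speed of each of block_large, block_medium, block_small below 0.1 m/s and x of block_medium_eye in the frame of hook_root between -0.125 and -0.058 m and y of block_medium_eye in the frame of hook_root between -0.014 and 0.014 m and z of block_medium_eye in the frame of hook_root between 0 and 0.012 m and x of block_small_eye in the frame of hook_root between -0.157 and -0.086 m and y of block_small_eye in the frame of hook_root between -0.014 and 0.014 m and z of block_small_eye in the frame of hook_root between 0 and 0.012 m and value of joint rack between 1.45 and 1.67 rad and velocity of joint rack between -0.05 and 0.05 rad/s); the robot touches nothing.
It fails at once if the can was disturbed (moved more than 30 mm) (distance of can from where it was at the start of the episode above 0.03 m).
It fails at once if the screwdriver was disturbed (moved more than 30 mm) (distance of driver from where it was at the start of the episode above 0.03 m).
It fails at once if the tin was disturbed (moved more than 30 mm) (distance of tin from where it was at the start of the episode above 0.03 m).
It fails at once if a block was tipped over (more than 0.8 rad) (angle between any of block_large, block_medium, block_small's own z axis and vertical above 0.8 rad).
It also fails if it takes over 72 s, if anything falls off the work surface, if the arm or the gripper's body presses on something with over 40 N, if the wrist force passes 120 N, or if a joint passes its speed limit or range.

### The arm

A 7-joint arm with a two-finger parallel gripper is mounted at the origin on the work surface. World frame = base frame: x ahead of the robot, y to its left, z up, the work surface at z = 0. Lengths are in mm, angles in rad, forces in N, time in s.
With the tool pointing down it reaches from about 400 to 750 mm from the base axis. Payload 19.5 kg.
Tool frame: the origin (TCP) lies between the finger pads; the fingertips stand 22 mm ahead of it and the grasp point (between the pads) lies 3 mm ahead of it; z points along the fingers, y is the direction in which the jaws open and shut (so a half turn about z gives the same grasp; the last joint's range is limited). The gripper opens to 85 mm and grips with 20 to 120 N. Pads are 22 mm wide; open, the fingers measure 114 mm over their backs; the gripper's body (76 mm by 85 mm) begins 54 mm behind the grasp point. The pads swing forward as they close: fully open they stand 13 mm farther back than shut.
Start: joints at [1.111, 0.707, -0.028, 1.485, 0.022, 0.951, -0.075], TCP at [233.298, -525.519, 253.268] pointing down, gripper open.
Joint ranges: [-2.71, 2.71], [-0.32, 2.16], [-1.57, 1.52], [0, 2.45], [-1.46, 4.6], [0, 2.02], [-2.83, 2.83]. Speed limits (rad/s): [1.89, 1.89, 2.57, 2.57, 3.01, 3.01, 3.01].

### API

Orientations are given as a rotation vector (axis times angle).
In Python, from cell import bot gives the robot as it stands.
- The arm moves only by the tool apply_moves, never from a script. Its argument "commands" is a list that holds one entry, the list of rows, each a list of 7 numbers: the turn, a rotation vector about the tool's x, y, z each as a share of 180 degrees, from -1 to 1, then the shift along the tool's x, y, z each as a share of 40 mm, from -1 to 1, then the gripper command: -1 is shut, 1 is fully open, values between are in proportion. A call has exactly 10 rows; each row shifts and turns the commanded pose from where the row before left it, along the tool's axes as they then stand; what a row does not reach is not made up. A row lasts 1/8 s, in which the tool goes at most 62.5 mm and 10.7 degrees, less where a joint would pass 70% of its speed; a pose out of reach is approached as far as the arm can. A call with a number of a shift or a turn outside -1 to 1 is refused whole. A call with a gripper value outside its range is refused whole. The fingers move at their own pace and stop on an object; "squeeze" is the grip in N (left out, the last holds). Time passes only in rows, so rows that do not move let the fingers close, or fill a call up. It gives the time, the measured TCP pose, the force and the opening at its end, in the units of the state.
- bot.sense(): the state, without advancing time (a new reading comes with each control period).
- bot.snapshot(name): name is "scene" or "top" or "wrist"; returns (picture, depth): 420x560x3 uint8, red, green, blue; 420x560 float32, mm along the optical axis (not along the pixel's ray), 0 where there is no reading.
- bot.calibration(name): a dict with "mtx" (3x3 intrinsics, pixels), "rvec" (rotation vector, rad) and "tvec" (3), from world to camera coordinates, as OpenCV has them; the wrist camera has in their place "T_tool_cam" (4x4, takes a point from camera to tool coordinates, whose origin is the TCP and whose axes are the flange's). Camera axes: x right, y down, z forward; pixel columns grow to the right and rows downward; lengths in mm; the calibration is good to about 2 mm. A picture is of the moment at which its call begins: read the wrist's pose just before it. calibration takes no time and is no camera call.
- bot.job_done(): hands the job in, once; it reports no verdict.
The state is a dict: "t": time; "joint_positions": joint angles; "joint_velocities": joint speeds; "joint_torque": joint torques, N m; "tool_pos": TCP position; "tool_rot": TCP orientation; "force": force on the tool from outside, world axes, zero at the start; "wrist_torque": the same for the moment, N m; "width": finger opening in mm.
Only numpy, scipy, OpenCV 4.12 (cv2) and the standard library are available. Lean on these libraries where they do the work, as an engineer would, in place of code of your own. Each camera call takes 0.05 s, during which the arm holds its last target.

## Working session

There is one attempt and no reset: what is moved stays moved. The work goes in short steps, Python scripts to look and compute and a tool call to move; the robot and the scene stay as the last step left them, time stands still between calls to the robot, and variables do not carry over. Pictures are saved under pics/ and viewed, and the job is handed in when it is done.

Besides the shell and the picture viewer there is one more tool, called as name(argument=value, ...) on one line, values as JSON. apply_moves: Moves the arm, as the interface text tells. Its arguments: {"type":"object","properties":{"commands":{"type":"array","items":{"type":"array","items":{"type":"array","items":{"type":"number"}}}},"squeeze":{"type":"number"}},"required":["commands"]}

```bash
ls; mkdir -p pics
python3 - <<'E'
from cell import bot
import cv2,numpy as np
s=bot.sense();print(s)
for n in ["scene","top","wrist"]:
    im,d=bot.snapshot(n);cv2.imwrite(f"pics/{n}0.png",im[:,:,::-1]);np.save(f"{n}0.npy",d);np.save(f"{n}0im.npy",im)
    print(n,bot.calibration(n))
print(bot.sense()['t'])
E
```

```text
pics
{'t': 0.0, 'joint_positions': array([ 1.11127755,  0.70709465, -0.02761967,  1.4849709 ,  0.02196976,
        0.95090037, -0.07548195]), 'joint_velocities': array([-0.00033431, -0.0002754 ,  0.00177028,  0.00024867, -0.00063426,
        0.00131927, -0.0004401 ]), 'joint_torque': array([-3.67276716e-04, -8.83211660e+01,  1.23424452e+00, -2.36169434e+01,
        1.68580434e-02,  6.53407769e-03,  2.07503126e-05]), 'tool_pos': array([ 233.23142642, -525.32346398,  252.83882852]), 'tool_rot': array([-3.07226189e+00, -6.51330737e-01,  3.60827380e-04]), 'force': array([-0.14797456, -0.04769797,  0.22068324]), 'wrist_torque': array([ 0.02268268, -0.02269084, -0.05983122]), 'width': 85.60005689269565}
scene {'mtx': array([[395.50707532,   0.        , 275.88297177],
       [  0.        , 395.50707532, 202.72330622],
       [  0.        ,   0.        ,   1.        ]]), 'rvec': array([ 1.21750555,  2.53828032, -0.70071248]), 'tvec': array([ 261.57823556, -345.78248371, 1228.33057499])}
top {'mtx': array([[433.51802141,   0.        , 273.84723911],
       [  0.        , 433.51802141, 210.49936689],
       [  0.        ,   0.        ,   1.        ]]), 'rvec': array([ 2.17211409, -2.16875775,  0.13041508]), 'tvec': array([  78.13144926,  538.73950586, 1195.18972868])}
wrist {'mtx': array([[371.69774621,   0.        , 277.58040053],
       [  0.        , 371.69774621, 206.66293672],
       [  0.        ,   0.        ,   1.        ]]), 'T_tool_cam': array([[-4.40662953e-04, -9.57101333e-01, -2.89753075e-01,
         7.41618375e+01],
       [ 9.99999883e-01, -4.80219409e-04,  6.54203066e-05,
         6.51558678e-01],
       [-2.01758913e-04, -2.89753012e-01,  9.57101432e-01,
        -1.19747594e+02],
       [ 0.00000000e+00,  0.00000000e+00,  0.00000000e+00,
         1.00000000e+00]])}
0.15
```

View pics/scene0.png

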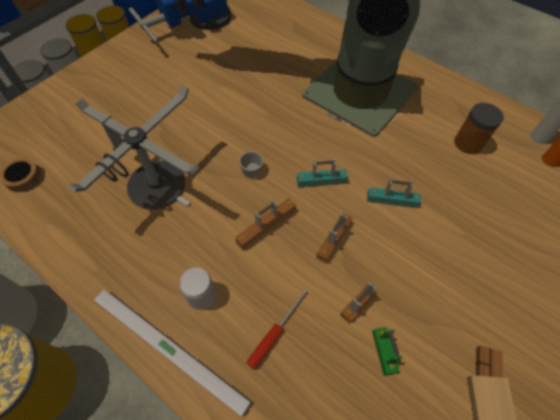

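View pics/top0.png

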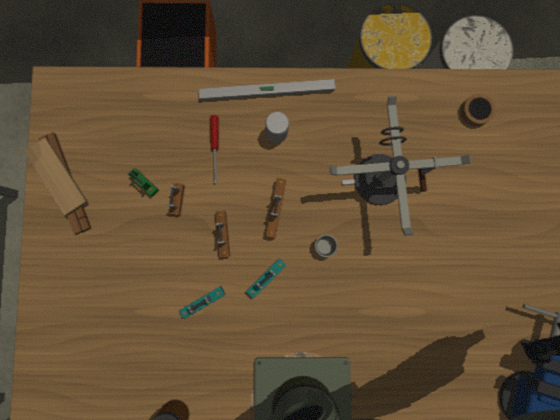

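View pics/wrist0.png

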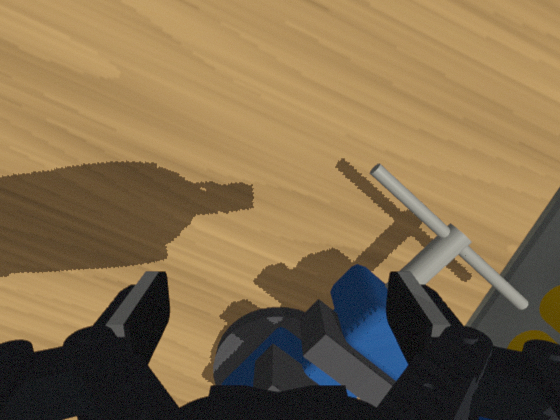

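The scene view shows the rack at left, with its loading hook over the pointer. The top view shows the candidates:

| Thing | Top-view pixel |
|---|---|
| Large block, brown | (275,208) |
| Medium block, brown | (222,235) |
| Small block, brown | (176,200) |
| Turquoise look-alikes | (266,278), (202,302) |
| Green look-alike | (143,182) |
| Brown piece under a board | (60,185) |

I choose the three brown ones with handles, told apart by length. Next I check them in a crop and measure.

```bash
cat > h.py <<'E'
import numpy as np,cv2
from scipy.spatial.transform import Rotation as R
from cell import bot
def T_cw(name,pose=None):
    c=bot.calibration(name)
    if name=="wrist":
        p,r=pose;T=np.eye(4);T[:3,:3]=R.from_rotvec(r).as_matrix();T[:3,3]=p
        return c["mtx"],T@c["T_tool_cam"]
    Rm=R.from_rotvec(c["rvec"]).as_matrix();T=np.eye(4);T[:3,:3]=Rm.T;T[:3,3]=-Rm.T@c["tvec"];return c["mtx"],T
def cloud(name,d,pose=None):
    K,T=T_cw(name,pose);v,u=np.mgrid[:d.shape[0],:d.shape[1]]
    P=np.stack([(u-K[0,2])/K[0,0]*d,(v-K[1,2])/K[1,1]*d,d],-1)
    return P@T[:3,:3].T+T[:3,3]
def ray(name,uv,z,pose=None):
    K,T=T_cw(name,pose);uv=np.atleast_2d(uv).astype(float)
    D=np.c_[(uv[:,0]-K[0,2])/K[0,0],(uv[:,1]-K[1,2])/K[1,1],np.ones(len(uv))]@T[:3,:3].T
    o=T[:3,3];return o+D*((z-o[2])/D[:,2])[:,None]
def proj(name,P,pose=None):
    K,T=T_cw(name,pose);P=np.atleast_2d(P);c=(P-T[:3,3])@T[:3,:3];return c[:,:2]/c[:,2:]*K[0,0]+K[:2,2]
E
python3 - <<'E'
from h import *
im=np.load("top0im.npy");d=np.load("top0.npy");P=cloud("top",d)
print("table z",np.median(P[300:400,150:240,2]))
im2=cv2.cvtColor(im,cv2.COLOR_RGB2HSV)
def rep(name,P,mask,zr):
    m=mask&(P[...,2]>zr[0])&(P[...,2]<zr[1])
    q=P[m]; 
    (c,s,a)=cv2.minAreaRect(q[:,:2].astype(np.float32));print(name,len(q),np.round(c,1),np.round(s,1),round(a,1),"z",np.percentile(q[:,2],[5,50,95]).round(1))
for n,(u0,v0,u1,v1) in dict(L=(260,172,292,243),M=(210,205,234,262),S=(166,180,188,220)).items():
    m=np.zeros(im.shape[:2],bool);m[v0:v1,u0:u1]=1
    rep(n+" body",P,m,(18,45)); rep(n+" handle",P,m,(60,110))
m=np.zeros(im.shape[:2],bool);m[85:240,325:475]=1
rep("rack",P,m,(175,230))
for uv in [(333,170),(350,169),(370,167),(400,165),(407,232),(404,205),(392,100),(465,160),(380,182),(348,182),(277,127),(325,246)]:
    print(uv,P[uv[1],uv[0]].round(1))
c=cv2.resize(im[165:275,120:310],None,fx=4,fy=4,interpolation=cv2.INTER_CUBIC);cv2.imwrite("pics/crop0.png",c[:,:,::-1])
print(proj("top",[[233,-525,250]]), proj("scene",[[233,-525,250]]))
E
```

```text
table z 1.2637999709950236
L body 505 [547.5  75. ] [ 27.8 170.2] 79.1 z [30.4 34.5 38.5]
L handle 84 [547.1  74.9] [16.9 53.7] 80.0 z [75.1 90.2 93.8]
M body 388 [473.1 225.4] [130.1  28.1] 6.0 z [26.4 30.8 35.5]
M handle 80 [472.6 225.1] [53.2 17.4] 6.1 z [73.5 86.5 91.3]
S body 264 [572.5 357.5] [28.9 89.8] 83.4 z [21.6 26.9 32.2]
S handle 86 [572.2 356.5] [16.2 54. ] 82.2 z [66.7 82.1 86.3]
rack 2567 [ 633.8 -226.9] [260.  257.9] 50.3 z [189.6 195.2 206.7]
(333, 170) [618.5 -63.  208.7]
(350, 169) [ 623.4 -106.7  197.5]
(370, 167) [ 628.6 -156.2  197.4]
(400, 165) [ 631.7 -227.6  207.2]
(407, 232) [ 467.8 -239.4  207.2]
(404, 205) [ 534.7 -238.3  194.5]
(392, 100) [ 799.2 -215.1  199.2]
(465, 160) [ 646.1 -390.7  201.3]
(380, 182) [ 620.6 -223.1   31.4]
(348, 182) [ 624.8 -136.5    6.1]
(277, 127) [759.9  71.3  97.2]
(325, 246) [439.6 -68.    1.6]
[[542.56841176 335.10315887]] [[169.52331009 -16.65441764]]
```

View pics/crop0.png

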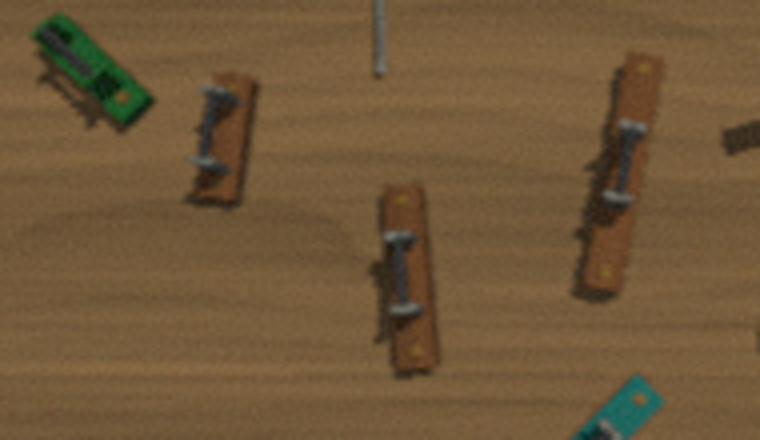

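The crop shows three brown blocks with upright handles, at crop pixels (228,140), (408,275) and (625,180). The depth data gives lengths of 90, 130 and 170 mm, so the choice is confirmed. Next I measure the rack precisely and cross-check with the scene camera.

```bash
cat > meas.py <<'E'
from h import *
def rep(q,name):
    (c,s,a)=cv2.minAreaRect(q[:,:2].astype(np.float32));print(name,len(q),np.round(c,1),np.round(s,1),round(a,1),"z",np.percentile(q[:,2],[5,50,95]).round(1))
def near(P,c,r,zr):
    m=(np.hypot(P[...,0]-c[0],P[...,1]-c[1])<r)&(P[...,2]>zr[0])&(P[...,2]<zr[1]);return P[m]
E
python3 - <<'E'
from meas import *
for n in ("top","scene"):
    P=cloud(n,np.load(n+"0.npy")); print(n)
    for k,c,h,r in (("L",(547,75),90,95),("M",(473,225),86,75),("S",(572,357),82,55)):
        rep(near(P,c,r,(h-56-6,h-56+5)),k+"body"); rep(near(P,c,40,(h-9,h+5)),k+"handle")
    # hooks: points in z 188..200, between 35 and 150 from axis
    ax=np.array([632.,-228.])
    q=P[(np.hypot(P[...,0]-ax[0],P[...,1]-ax[1])<175)&(P[...,2]>186)&(P[...,2]<203)]
    r=q[:,:2]-ax;th=np.degrees(np.arctan2(r[:,1],r[:,0]));rr=np.hypot(*r.T)
    L=[]
    for a0 in (94,184,4,-86):
        dth=(th-a0+180)%360-180; m=(abs(dth)<20)&(rr>40)&(rr<148)
        vx,vy,x0,y0=cv2.fitLine(q[m,:2].astype(np.float32),cv2.DIST_HUBER,0,.01,.01).ravel()
        a=np.degrees(np.arctan2(vy,vx));perp=(q[m,0]-x0)*-vy+(q[m,1]-y0)*vx
        print(a0,m.sum(),"ang",round(a%180,2),"w",np.percentile(perp,[3,97]).round(1),"z",np.median(q[m,2]).round(1));L.append((vx,vy,x0,y0))
    A=np.array([[-l[1],l[0]] for l in L]);b=np.array([-l[1]*l[2]+l[0]*l[3] for l in L]);print("axis",np.linalg.lstsq(A,b,rcond=None)[0])
    hub=near(P,ax,22,(203,215));print("hub",hub.shape,hub.mean(0) if len(hub) else 0, np.percentile(hub[:,2],[5,50,95]))
    tip=P[(P[...,2]>203)&(P[...,2]<222)&(np.hypot(P[...,0]-618,P[...,1]+63)<25)];print("tip",len(tip),tip.mean(0),tip[:,2].max())
    print("can",near(P,(760,71),40,(85,105)).mean(0).round(), "tin",near(P,(440,-68),40,(35,55)).mean(0).round())
E
```

```text
top
Lbody 481 [547.5  75. ] [ 27.8 170.1] 79.1 z [30.5 34.5 37.9]
Lhandle 74 [547.1  75.1] [16.7 53.8] 80.6 z [86.7 90.8 93.7]
Mbody 354 [473.1 225.4] [130.1  28.1] 6.0 z [26.6 30.7 34.2]
Mhandle 70 [473.  224.7] [51.9 16.3] 3.7 z [81.5 86.5 89.6]
Sbody 237 [572.5 357.5] [28.9 89.8] 83.4 z [22.  26.6 30. ]
Shandle 75 [572.4 357.1] [15.3 53.8] 81.8 z [76.9 82.3 86. ]
94 369 ang 95.33 w [-9.5 10. ] z 194.5
184 396 ang 5.28 w [-10.7   9.2] z 194.5
4 433 ang 5.27 w [-18.1  19.1] z 194.6
-86 381 ang 95.24 w [-9.6 10.6] z 194.4
axis [ 633.50336 -226.13144]
hub (121, 3) [ 632.76817694 -227.54538436  205.94534371] [203.2157462  204.86351098 210.46834308]
tip 42 [619.67655965 -58.69574011 206.74584587] 211.7019229625082
can [771.  72.  95.] tin [442. -67.  44.]
scene
Lbody 699 [549.7  72.1] [ 29.8 170.1] 79.3 z [30.4 34.2 36.5]
Lhandle 109 [549.9  72.9] [18.6 54.2] 77.3 z [84.  90.  92.5]
Mbody 383 [475.2 222.4] [131.5  28.1] 6.0 z [26.8 30.  32.4]
Mhandle 115 [475.1 222.8] [55.1 17.4] 5.9 z [79.  85.6 88.6]
Sbody 314 [574.6 354.6] [28.1 90.5] 82.8 z [23.  26.1 28.7]
Shandle 140 [575.1 354.7] [17.4 54.4] 82.4 z [75.9 81.7 84.6]
94 444 ang 94.75 w [-11.    8.4] z 194.5
184 390 ang 4.9 w [-12.8   7.6] z 194.3
4 592 ang 4.27 w [-16.6  18.7] z 194.4
-86 376 ang 94.79 w [-11.4   9.6] z 194.6
axis [ 637.03204 -225.99046]
hub (130, 3) [ 634.31722426 -227.70115885  205.69642667] [203.14235119 204.36176738 209.77613657]
tip 43 [621.56812693 -59.52891939 207.28811147] 211.19724555167954
can [774.  72.  95.] tin [441. -69.  43.]
```

```bash
cat > plan.py <<'E'
# rows to go through waypoints (x,y,z,yaw of tool y in deg, gripper, n rows), from the current sensed pose (or given)
from h import *
import sys,json
def yaw(): 
    s=bot.sense();M=R.from_rotvec(s['tool_rot']).as_matrix();return *s['tool_pos'],np.degrees(np.arctan2(M[1,1],M[0,1]))
def rows(wps,start=None):
    cur=np.array(start if start is not None else yaw(),float);print("start",cur.round(1),"t",round(bot.sense()['t'],2));out=[]
    for *w,g,n in wps:
        w=np.array(w,float);st=(w-cur)/n
        for i in range(n):
            a=np.radians(cur[3]+ (i+0.5)*st[3]) # mid frame
            ty=np.array([np.cos(a),np.sin(a)]);tx=np.array([-ty[1],ty[0]])
            out.append([0,0,round(-st[3]/180,4),round(st[:2]@tx/40,3),round(st[:2]@ty/40,3),round(-st[2]/40,3),g])
        cur=w
    for i,o in enumerate(out):
        if i%10==0: print("--")
        print(json.dumps(o)+",")
    m=np.abs(np.array(out)[:,:6]).max(0);print("max",m)
E
python3 - <<'E'
from plan import *
rows([(260,-470,320,-55,1,2),(500,-20,300,-10.8,1,13),(548.6,73.6,190,-10.8,1,5)])
E
```

```text
start [ 233.2 -525.4  252.9  -66.1] t 0.15
--
[0, 0, -0.0307, 0.61, -0.468, -0.838, 1],
[0, 0, -0.0307, 0.652, -0.407, -0.838, 1],
[0, 0, -0.0189, 0.887, -0.418, 0.038, 1],
[0, 0, -0.0189, 0.91, -0.365, 0.038, 1],
[0, 0, -0.0189, 0.93, -0.31, 0.038, 1],
[0, 0, -0.0189, 0.947, -0.254, 0.038, 1],
[0, 0, -0.0189, 0.961, -0.198, 0.038, 1],
[0, 0, -0.0189, 0.971, -0.14, 0.038, 1],
[0, 0, -0.0189, 0.977, -0.083, 0.038, 1],
[0, 0, -0.0189, 0.98, -0.024, 0.038, 1],
--
[0, 0, -0.0189, 0.98, 0.034, 0.038, 1],
[0, 0, -0.0189, 0.976, 0.092, 0.038, 1],
[0, 0, -0.0189, 0.969, 0.15, 0.038, 1],
[0, 0, -0.0189, 0.959, 0.207, 0.038, 1],
[0, 0, -0.0189, 0.945, 0.263, 0.038, 1],
[0, 0, -0.0, 0.505, 0.151, 0.55, 1],
[0, 0, -0.0, 0.505, 0.151, 0.55, 1],
[0, 0, -0.0, 0.505, 0.151, 0.55, 1],
[0, 0, -0.0, 0.505, 0.151, 0.55, 1],
[0, 0, -0.0, 0.505, 0.151, 0.55, 1],
max [0.     0.     0.0307 0.98   0.468  0.838 ]
```

apply_moves(commands=[[[0,0,-0.031,0.61,-0.47,-0.84,1],[0,0,-0.031,0.65,-0.41,-0.84,1],[0,0,-0.019,0.89,-0.42,0.04,1],[0,0,-0.019,0.91,-0.365,0.04,1],[0,0,-0.019,0.93,-0.31,0.04,1],[0,0,-0.019,0.95,-0.255,0.04,1],[0,0,-0.019,0.96,-0.2,0.04,1],[0,0,-0.019,0.97,-0.14,0.04,1],[0,0,-0.019,0.98,-0.08,0.04,1],[0,0,-0.019,0.98,-0.025,0.04,1]]])

```text
t: 1.4
tool_pos: [418.1, -197.1, 307.6]
tool_rot: [-2.685, -1.631, 0.0]
force: [0.1, -1.2, -0.2]
width: 85.5
```

Run:
```python
from plan import *
rows([(520,20,280,-10.8,1,6),(548.6,73.6,190,-10.8,1,4)])
```

```text
start [ 418.1 -197.1  307.6  -27.4] t 1.4
--
[0, 0, -0.0154, 0.999, -0.016, 0.115, 1],
[0, 0, -0.0154, 0.999, 0.033, 0.115, 1],
[0, 0, -0.0154, 0.996, 0.081, 0.115, 1],
[0, 0, -0.0154, 0.991, 0.129, 0.115, 1],
[0, 0, -0.0154, 0.983, 0.177, 0.115, 1],
[0, 0, -0.0154, 0.974, 0.224, 0.115, 1],
[0, 0, -0.0, 0.363, 0.113, 0.562, 1],
[0, 0, -0.0, 0.363, 0.113, 0.562, 1],
[0, 0, -0.0, 0.363, 0.113, 0.562, 1],
[0, 0, -0.0, 0.363, 0.113, 0.562, 1],
max [0.     0.     0.0154 0.999  0.224  0.562 ]
```

apply_moves(commands=[[[0,0,-0.015,1.0,-0.016,0.115,1],[0,0,-0.015,1.0,0.033,0.115,1],[0,0,-0.015,1.0,0.08,0.115,1],[0,0,-0.0155,0.99,0.13,0.115,1],[0,0,-0.0155,0.985,0.18,0.115,1],[0,0,-0.0155,0.975,0.225,0.115,1],[0,0,0,0.36,0.115,0.56,1],[0,0,0,0.36,0.115,0.56,1],[0,0,0,0.36,0.115,0.56,1],[0,0,0,0.36,0.115,0.56,1]]])

```text
t: 2.65
tool_pos: [555.2, 69.5, 189.6]
tool_rot: [-2.425, -1.997, 0.0]
force: [-0.3, 0.9, -0.3]
width: 85.5
```

```bash
cat > look.py <<'E'
from meas import *
from plan import yaw
import sys
def look(tag,c,h,r):
    s=bot.sense();im,d=bot.snapshot("wrist");pose=(s['tool_pos'],s['tool_rot'])
    cv2.imwrite(f"pics/{tag}.png",im[:,:,::-1]);P=cloud("wrist",d,pose)
    print("pose",np.round(yaw(),1),"t",bot.sense()['t'])
    rep(near(P,c,r,(h-56-6,h-56+5)),"body"); rep(near(P,c,40,(h-9,h+5)),"handle")
    return im,P,pose
E
python3 - <<'E'
from look import *
look("w1",(548,74),90,95)
E
```

```text
pose [554.9  71.3 187.1 -11. ] t 2.7
body 7136 [548.3  73.9] [ 28.2 170.1] 78.8 z [31.6 33.  34.4]
handle 1426 [548.1  73.5] [18.  53.8] 79.3 z [85.9 89.1 90.6]
```

View pics/w1.png

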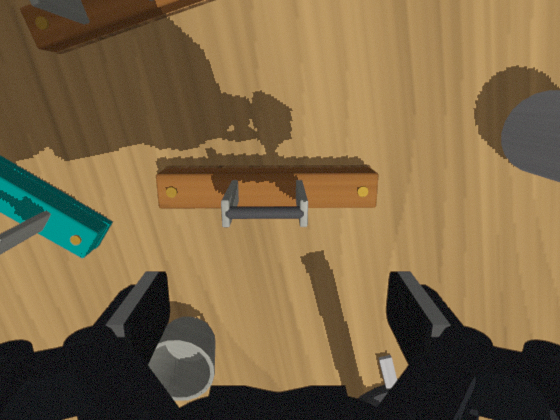

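The wrist view shows the large block with its handle at pixel (265,212), and the measured centre agrees with the other views. I descend and grasp.

Run:
```python
from plan import *
rows([(548.2,73.7,74,-10.9,1,4)],(554.7,72.8,185.5,-11))
```

```text
start [554.7  72.8 185.5 -11. ] t 2.7
--
[0, 0, -0.0001, -0.002, -0.041, 0.697, 1],
[0, 0, -0.0001, -0.002, -0.041, 0.697, 1],
[0, 0, -0.0001, -0.002, -0.041, 0.697, 1],
[0, 0, -0.0001, -0.002, -0.041, 0.697, 1],
max [0.00e+00 0.00e+00 1.00e-04 2.00e-03 4.10e-02 6.97e-01]
```

apply_moves(commands=[[[0,0,0,0,-0.08,0.6,1],[0,0,0,0,-0.08,0.8,1],[0,0,0,0,0,0.8,1],[0,0,0,0,0,0.58,1],[0,0,0,0,0,0,1],[0,0,0,0,0,0,1],[0,0,0,0,0,0,-1],[0,0,0,0,0,0,-1],[0,0,0,0,0,0,-1],[0,0,0,0,0,0,-1]]], squeeze=60)

```text
t: 3.95
tool_pos: [548.9, 70.4, 80.2]
tool_rot: [2.425, 1.996, 0.001]
force: [-4.2, -0.7, 13.7]
width: 53.1
```

Run:
```python
from look import *
print(bot.sense()['width'],bot.sense()['force'])
look("w2",(548,74),90,95)
```

```text
53.091704041989786 [-4.22632711 -0.73493291 13.72486974]
pose [548.9  70.3  80.2 -11.1] t 4.0
body 17373 [549.8  73.1] [ 29.  169.8] 79.0 z [31.3 33.  34.3]
handle 6462 [548.1  70.8] [24.5 78.3] 78.8 z [83.3 89.1 92.8]
```

View pics/w2.png

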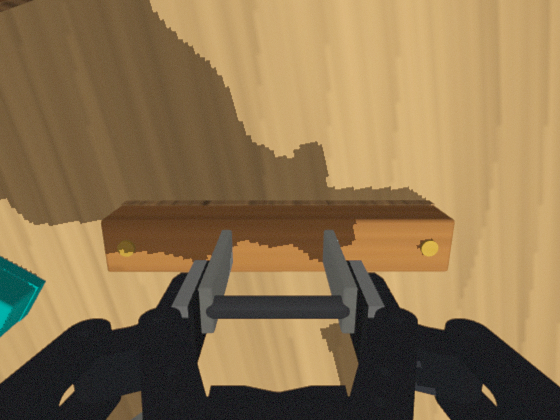

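The wrist view shows both fingers outside the handle uprights at pixels (210,290) and (350,290), with the opening free. I lift it and carry it out to beyond the hook tip.

Run:
```python
from plan import *
rows([(548.9,70.3,224,-11,-1,4),(614.3,2.6,224,5,-1,4)])
```

```text
start [548.9  70.3  80.2 -11.1] t 4.0
--
[0, 0, -0.0001, -0.0, -0.0, -0.899, -1],
[0, 0, -0.0001, -0.0, -0.0, -0.899, -1],
[0, 0, -0.0001, -0.0, -0.0, -0.899, -1],
[0, 0, -0.0001, -0.0, -0.0, -0.899, -1],
[0, 0, -0.0222, -0.354, 0.47, -0.0, -1],
[0, 0, -0.0222, -0.386, 0.444, -0.0, -1],
[0, 0, -0.0222, -0.416, 0.416, -0.0, -1],
[0, 0, -0.0222, -0.444, 0.386, -0.0, -1],
max [0.     0.     0.0222 0.444  0.47   0.899 ]
```

apply_moves(commands=[[[0,0,0,0,0,-0.5,-1],[0,0,0,0,0,-0.9,-1],[0,0,0,0,0,-1.0,-1],[0,0,0,0,0,-0.9,-1],[0,0,0,0,0,-0.4,-1],[0,0,-0.022,-0.355,0.47,0,-1],[0,0,-0.022,-0.385,0.445,0,-1],[0,0,-0.022,-0.415,0.415,0,-1],[0,0,-0.022,-0.445,0.385,0,-1],[0,0,0,0,0,0,-1]]])

```text
t: 5.25
tool_pos: [611.9, -1.3, 227.0]
tool_rot: [2.129, 2.31, -0.001]
force: [0.5, 1.2, -3.8]
width: 52.6
```

Run:
```python
from look import *
s=bot.sense();print(s['width'],s['force'],yaw())
im,d=bot.snapshot("scene");cv2.imwrite("pics/s3.png",im[:,:,::-1])
look("w3",(615,5),236,95)
```

```text
52.62406776308625 [ 0.49768585  1.22262471 -3.82049288] (np.float64(611.931409799694), np.float64(-1.3417841140124525), np.float64(226.99785965838953), np.float64(4.681543324762571))
pose [6.113e+02 6.000e-01 2.273e+02 4.700e+00] t 5.35
body 17472 [611.4   3.1] [169.7  28.5] 4.9 z [177.7 179.8 181.1]
handle 6362 [6.137e+02 3.000e-01] [76.6 24.4] 4.3 z [229.4 235.9 238.8]
```

View pics/w3.png

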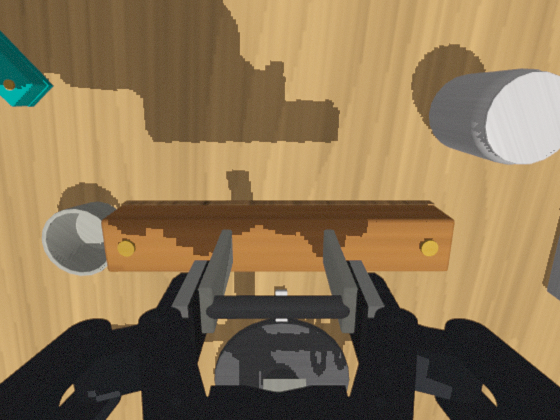

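View pics/s3.png

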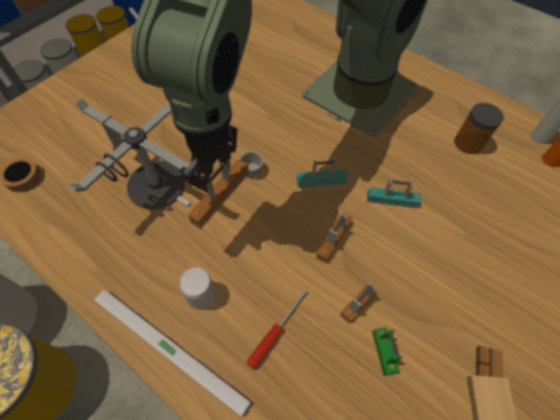

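The wrist and scene views show the block held level with its opening facing the hook. The next thing to check is clearance from the fixed tools on the rack.

```bash
python3 - <<'E'
from meas import *
ax=np.array([634.5,-226.5]);a=np.radians(95.05);u=np.array([np.cos(a),np.sin(a)]);w=np.array([u[1],-u[0]]) # w ~ +x world
for n in ("top","scene"):
    P=cloud(n,np.load(n+"0.npy"));r=P[...,:2]-ax;U=r@u;W=r@w
    m=(W>20)&(W<150)&(abs(U)<60)&(P[...,2]>70)&(P[...,2]<184)
    print(n,m.sum())
    for z0 in range(70,185,15):
        k=m&(P[...,2]>z0)&(P[...,2]<=z0+15)
        if k.sum(): print(z0,k.sum(),"U",U[k].min().round(),U[k].max().round(),"W",W[k].min().round(),W[k].max().round())
    # hook center at tip
E
python3 - <<'E'
import cv2
im=cv2.imread("pics/top0.png");cv2.imwrite("pics/rackcrop.png",cv2.resize(im[85:250,320:480],None,fx=4,fy=3.6,interpolation=cv2.INTER_CUBIC))
E
```

```text
top 106
130 24 U -4.0 19.0 W 66.0 72.0
145 33 U -29.0 30.0 W 66.0 98.0
160 26 U -33.0 35.0 W 66.0 97.0
175 23 U -34.0 33.0 W 57.0 96.0
scene 170
130 46 U -26.0 20.0 W 67.0 75.0
145 59 U -25.0 30.0 W 68.0 100.0
160 29 U 18.0 32.0 W 67.0 99.0
175 36 U -35.0 31.0 W 20.0 99.0
```

View pics/rackcrop.png

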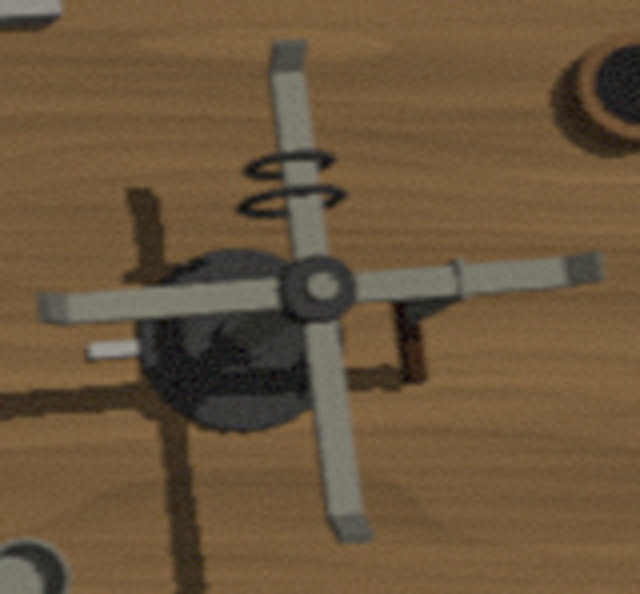

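The rack crop shows rings hanging on the upper hook at crop pixel (290,180). They reach 35 mm to the side of that hook, at 66–100 mm out, so a 170 mm block close in could touch them. I therefore use 58, 96 and 133 mm from the axis for large, medium and small.

Run:
```python
from plan import *
rows([(614.3,-1,221.5,5,-1,1),(629.6,-171.4,221.5,5,-1,7)])
```

```text
start [6.113e+02 6.000e-01 2.273e+02 4.700e+00] t 5.35
--
[0, 0, -0.0015, -0.045, 0.072, 0.145, -1],
[0, 0, -0.0, -0.611, 0.001, -0.0, -1],
[0, 0, -0.0, -0.611, 0.001, -0.0, -1],
[0, 0, -0.0, -0.611, 0.001, -0.0, -1],
[0, 0, -0.0, -0.611, 0.001, -0.0, -1],
[0, 0, -0.0, -0.611, 0.001, -0.0, -1],
[0, 0, -0.0, -0.611, 0.001, -0.0, -1],
[0, 0, -0.0, -0.611, 0.001, -0.0, -1],
max [0.     0.     0.0015 0.611  0.072  0.145 ]
```

apply_moves(commands=[[[0,0,-0.0015,0,0.07,0.15,-1],[0,0,0,0,0,0,-1],[0,0,0,-0.4,0,0,-1],[0,0,0,-0.6,0,0,-1],[0,0,0,-0.6,0,0,-1],[0,0,0,-0.6,0,0,-1],[0,0,0,-0.5,0,0,-1],[0,0,0,-0.3,0,0,-1],[0,0,0,0,0,0,-1],[0,0,0,0,0,0,-1]]])

```text
t: 6.6
tool_pos: [625.0, -118.1, 221.3]
tool_rot: [-2.12, -2.318, -0.001]
force: [-0.6, 0.8, -2.5]
width: 53.2
```

Run:
```python
from look import *
s=bot.sense();print(s['width'],s['force'],yaw())
c=(634.5-.088*117,-226.5+.996*117)
im,P,pose=look("w4",c,231,95)
q=near(P,(634.5-.088*165,-226.5+.996*165),30,(186,216));rep(q,"tip")
ax=np.array([634.5,-226.5]);a=np.radians(95.05);u=np.array([np.cos(a),np.sin(a)]);w=np.array([u[1],-u[0]])
r=P[...,:2]-ax;U=r@u;W=r@w
m=(abs(W)<20)&(U>60)&(U<190)&(P[...,2]>186)&(P[...,2]<216)
for u0 in range(60,190,15):
    k=m&(U>u0)&(U<u0+15)
    if k.sum()>5: print(u0,k.sum(),W[k].min().round(1),W[k].max().round(1),np.percentile(P[k][:,2],[5,50,95]).round(1))
```

```text
53.23581050564297 [-0.56898037  0.83155784 -2.48094902] (np.float64(624.985091251819), np.float64(-118.0868470144524), np.float64(221.32721957209847), np.float64(5.091907938610368))
pose [ 625.  -118.1  221.4    5.1] t 6.65
body 14810 [ 625.  -115.1] [169.6  28.8] 5.3 z [172.2 174.1 175.4]
handle 6555 [ 624.9 -117.9] [79.9 24.2] 5.0 z [224.3 230.1 234. ]
tip 4596 [621.  -73.2] [20.1 37.6] 5.1 z [192.4 196.9 207.6]
60 1132 -10.0 10.0 [192.3 193.1 194. ]
75 730 -10.0 10.0 [192.2 193.1 194. ]
90 787 -10.0 10.0 [192.1 193.1 193.9]
105 1438 -9.9 9.9 [192.2 193.1 194.1]
120 1563 -10.0 10.0 [192.2 193.1 194.1]
135 1695 -10.0 10.1 [192.2 193.1 194.1]
150 1707 -10.0 10.1 [192.8 198.7 205.7]
165 1259 -9.9 10.1 [203.2 206.2 208.4]
```

View pics/w4.png

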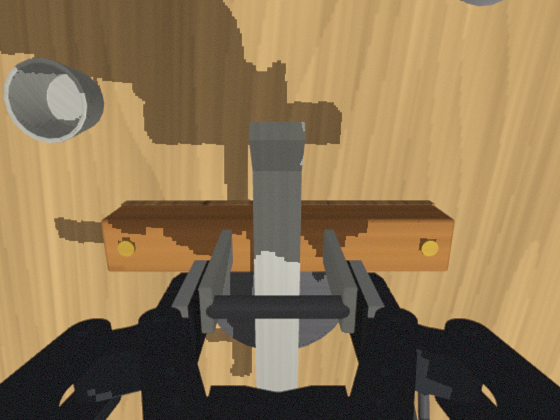

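The wrist view shows the hook passing centrally through the loop at pixel (278,290). The measured bar edges are at ±10 mm of my hook line. I slide in the remaining 54 mm and lower.

apply_moves(commands=[[[0,0,0,-0.3,0,0,-1],[0,0,0,-0.45,0,0,-1],[0,0,0,-0.4,0,0,-1],[0,0,0,-0.2,0,0,-1],[0,0,0,0,0,0,-1],[0,0,0,0,0,0.3,-1],[0,0,0,0,0,0.3,-1],[0,0,0,0,0,0.17,-1],[0,0,0,0,0,0,-1],[0,0,0,0,0,0,-1]]])

```text
t: 7.9
tool_pos: [630.3, -172.4, 191.1]
tool_rot: [2.12, 2.316, 0.002]
force: [0.3, 1.2, 8.7]
width: 53.0
```

Run:
```python
from look import *
s=bot.sense();print(s['width'],s['force'],yaw())
c=(634.5-.088*58,-226.5+.996*58)
im,P,pose=look("w5",c,200,95)
```

```text
53.00646118684323 [0.28337849 1.19148752 8.66695857] (np.float64(630.3459467770905), np.float64(-172.3813672731583), np.float64(191.0562632194146), np.float64(5.059731053199461))
pose [ 630.3 -172.4  191.1    5.1] t 7.95
body 14270 [ 631.4 -180.4] [170.   51.1] 4.8 z [141.6 143.8 145.2]
handle 16288 [ 630.  -168.7] [72.3 64.2] 54.6 z [192.3 193.6 201.3]
```

View pics/w5.png

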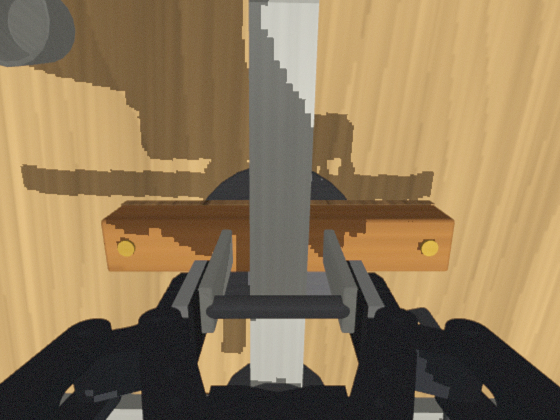

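The bar is seated, with 8.7 N upward force and the crossbar over the bar at pixel (278,305). I release and rise.

apply_moves(commands=[[[0,0,0,0,0,0,0.2],[0,0,0,0,0,0,1],[0,0,0,0,0,0,1],[0,0,0,0,0,0,1],[0,0,0,0,0,0,1],[0,0,0,0,0,-0.25,1],[0,0,0,0,0,-0.5,1],[0,0,0,0,0,-0.8,1],[0,0,0,0,0,-1,1],[0,0,0,0,0,0,1]]])

```text
t: 9.2
tool_pos: [630.5, -172.9, 295.9]
tool_rot: [2.119, 2.314, 0.004]
force: [0.1, 0.7, -1.6]
width: 85.6
```

Run:
```python
from look import *
s=bot.sense();print(s['width'],s['force'],yaw())
ax=np.array([634.5,-226.5]);a=np.radians(95.05);u=np.array([np.cos(a),np.sin(a)]);w=np.array([u[1],-u[0]])
c=ax+58*u
im,P,pose=look("w6",c,201,95)
r=P[...,:2]-ax;U=r@u;W=r@w
for nm,z0,z1 in (("top",197,204),("body",136,148)):
    k=(abs(W)<90)&(U>38)&(U<90)&(P[...,2]>z0)&(P[...,2]<z1)
    if k.sum(): print(nm,k.sum(),"U",np.percentile(U[k],[2,50,98]).round(1),"W",np.percentile(W[k],[2,98]).round(1),"z",np.percentile(P[k][:,2],[2,50,98]).round(1))
```

```text
85.60344520157676 [ 0.07472464  0.70037534 -1.55194199] (np.float64(630.4738110609995), np.float64(-172.85798760113474), np.float64(295.87572775666024), np.float64(5.026189749177357))
pose [ 629.9 -172.8  293.9    5. ] t 9.25
body 6401 [ 632.3 -191.5] [169.8  72.6] 4.9 z [142.2 143.9 145.3]
handle 4936 [ 630.  -168.8] [55.  76.9] 32.8 z [192.4 193.6 201. ]
top 1392 U [49.4 57.8 65.3] W [-25.3  27.2] z [197.6 200.1 201.8]
body 6430 U [44.3 59.3 70.9] W [-80.8  82.6] z [138.2 143.9 145.9]
```

View pics/w6.png

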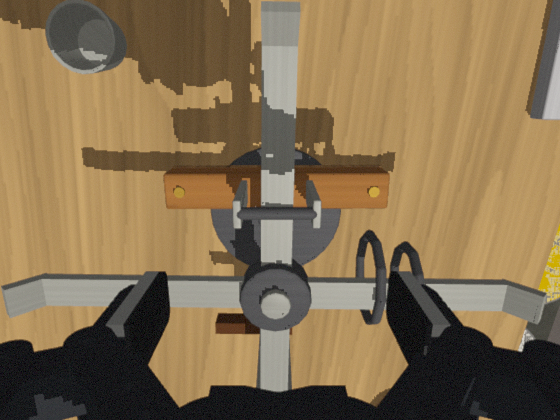

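The wrist view shows the large block hanging with its crossbar at pixel (278,213). It sits at 57.5 mm out, with a crossbar height that matches. Next is the medium block.

Run:
```python
from plan import *
rows([(474,224,210,6,1,11)],start=(629.9,-172.8,293.5,5))
```

```text
start [ 629.9 -172.8  293.5    5. ] t 9.25
--
[0, 0, -0.0005, 0.929, -0.274, 0.19, 1],
[0, 0, -0.0005, 0.93, -0.272, 0.19, 1],
[0, 0, -0.0005, 0.93, -0.271, 0.19, 1],
[0, 0, -0.0005, 0.931, -0.269, 0.19, 1],
[0, 0, -0.0005, 0.931, -0.268, 0.19, 1],
[0, 0, -0.0005, 0.932, -0.266, 0.19, 1],
[0, 0, -0.0005, 0.932, -0.265, 0.19, 1],
[0, 0, -0.0005, 0.932, -0.263, 0.19, 1],
[0, 0, -0.0005, 0.933, -0.262, 0.19, 1],
[0, 0, -0.0005, 0.933, -0.26, 0.19, 1],
--
[0, 0, -0.0005, 0.934, -0.259, 0.19, 1],
max [0.00e+00 0.00e+00 5.00e-04 9.34e-01 2.74e-01 1.90e-01]
```

apply_moves(commands=[[[0,0,-0.0005,0.93,-0.27,0,1],[0,0,-0.0005,0.93,-0.27,0,1],[0,0,-0.0005,0.93,-0.27,0.1,1],[0,0,-0.0005,0.93,-0.27,0.2,1],[0,0,-0.0005,0.93,-0.27,0.3,1],[0,0,-0.0005,0.93,-0.265,0.3,1],[0,0,-0.0005,0.93,-0.265,0.3,1],[0,0,-0.0005,0.93,-0.265,0.3,1],[0,0,-0.0005,0.93,-0.265,0.3,1],[0,0,-0.0005,0.93,-0.265,0.3,1]]])

```text
t: 10.5
tool_pos: [487.0, 188.3, 207.7]
tool_rot: [-2.103, -2.333, 0.001]
force: [0.5, 0.9, 1.3]
width: 85.3
```

Run:
```python
from look import *
im,d=bot.snapshot("scene");cv2.imwrite("pics/s7.png",im[:,:,::-1])
look("w7",(474,224),86,75)
```

```text
pose [485.7 190.9 207.3   6.2] t 10.6
body 4414 [473.5 224. ] [129.9  28.1] 6.0 z [27.5 29.  30.6]
handle 1259 [473.5 223.9] [54.  18.1] 6.2 z [83.  85.2 86.7]
```

View pics/w7.png

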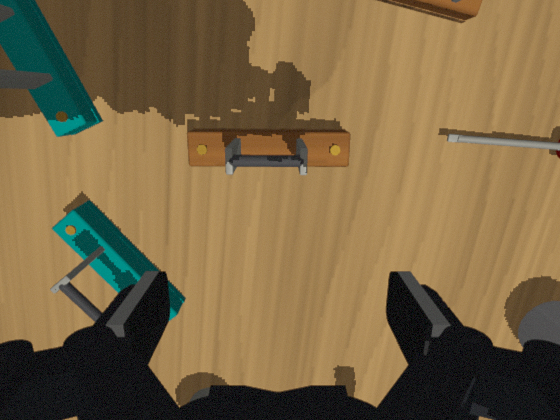

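apply_moves(commands=[[[0,0,0,0.45,-0.11,0.3,1],[0,0,0,0.42,-0.1,0.8,1],[0,0,0,0,0,0.9,1],[0,0,0,0,0,0.9,1],[0,0,0,0,0,0.5,1],[0,0,0,0,0,0,1],[0,0,0,0,0,0,-1],[0,0,0,0,0,0,-1],[0,0,0,0,0,0,-1],[0,0,0,0,0,0,-1]]])

```text
t: 11.85
tool_pos: [476.2, 221.1, 73.7]
tool_rot: [2.103, 2.333, 0.002]
force: [-3.5, -1.2, 11.7]
width: 53.3
```

Run:
```python
from look import *
print(bot.sense()['width'],bot.sense()['force'])
look("w8",(474,224),86,75)
```

```text
53.31913730528983 [-3.47903537 -1.17306564 11.6744687 ]
pose [476.2 221.1  73.6   5.9] t 11.9
body 13134 [475.9 224.5] [130.3  28.4] 5.9 z [27.2 29.1 30.5]
handle 6640 [475.1 221.4] [78.  24.7] 6.3 z [79.3 85.1 89.1]
```

View pics/w8.png

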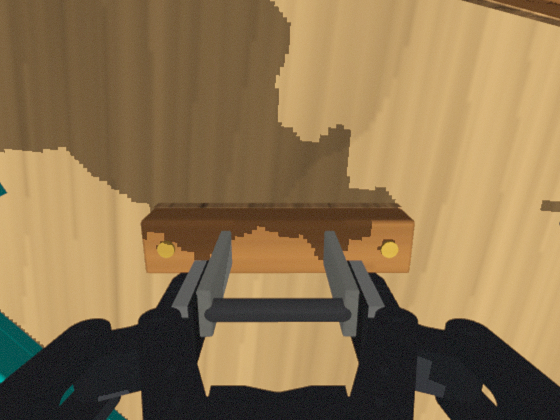

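Run:
```python
from plan import *
rows([(614.3,2.6,73.6,5.05,-1,7)])
```

```text
start [476.2 221.1  73.6   5.9] t 11.9
--
[0, 0, 0.0007, -0.827, 0.411, 0.0, -1],
[0, 0, 0.0007, -0.826, 0.413, 0.0, -1],
[0, 0, 0.0007, -0.825, 0.415, 0.0, -1],
[0, 0, 0.0007, -0.824, 0.416, 0.0, -1],
[0, 0, 0.0007, -0.823, 0.418, 0.0, -1],
[0, 0, 0.0007, -0.822, 0.42, 0.0, -1],
[0, 0, 0.0007, -0.821, 0.422, 0.0, -1],
max [0.00e+00 0.00e+00 7.00e-04 8.27e-01 4.22e-01 0.00e+00]
```

apply_moves(commands=[[[0,0,0,0,0,-0.5,-1],[0,0,0,0,0,-0.9,-1],[0,0,0,0,0,-1.0,-1],[0,0,0.0007,-0.7,0.3,-0.83,-1],[0,0,0.0007,-0.9,0.46,-0.4,-1],[0,0,0.0007,-0.95,0.46,0,-1],[0,0,0.0007,-0.95,0.46,0,-1],[0,0,0.0007,-0.95,0.46,0,-1],[0,0,0.0007,-0.8,0.45,0,-1],[0,0,0.0007,-0.5,0.33,0,-1]]])

```text
t: 13.15
tool_pos: [615.0, 1.5, 218.2]
tool_rot: [2.123, 2.315, -0.0]
force: [0.6, 0.2, -2.4]
width: 53.0
```

Run:
```python
from look import *
s=bot.sense();print(s['width'],s['force'],yaw())
look("w9",(614.3,5),230,95)
```

```text
53.02143521080603 [ 0.56169118  0.19039642 -2.42998896] (np.float64(615.0495063361101), np.float64(1.4779159425025097), np.float64(218.22110899861522), np.float64(4.958942731691118))
pose [616.3  -0.9 218.    4.8] t 13.2
body 13240 [615.1   5. ] [129.9  28.7] 5.0 z [171.4 173.5 174.9]
handle 6631 [614.8   1.9] [79.4 24.8] 5.2 z [223.5 229.5 232.9]
```

View pics/w9.png

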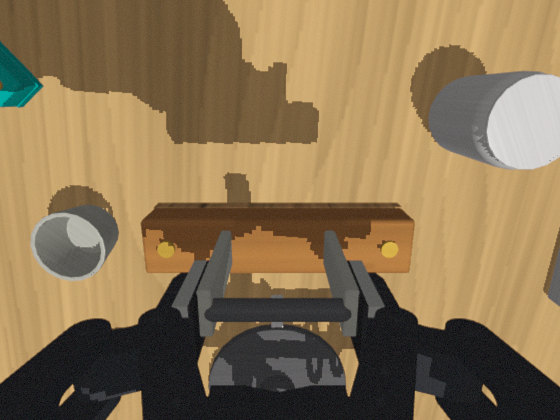

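apply_moves(commands=[[[0,0,-0.001,-0.35,-0.04,0,-1],[0,0,0,-0.6,0,0,-1],[0,0,0,-0.7,0,0,-1],[0,0,0,-0.7,0,0,-1],[0,0,0,-0.6,0,0,-1],[0,0,0,-0.4,0,0,-1],[0,0,0,0,0,0,-1],[0,0,0,0,0,0.25,-1],[0,0,0,0,0,0.25,-1],[0,0,0,0,0,0,-1]]])

```text
t: 14.45
tool_pos: [624.8, -129.5, 196.6]
tool_rot: [-2.116, -2.32, 0.001]
force: [-0.4, -0.3, -2.2]
width: 53.2
```

```bash
cat > hang.py <<'E'
from look import *
ax=np.array([634.5,-226.5]);a=np.radians(95.05);u=np.array([np.cos(a),np.sin(a)]);w=np.array([u[1],-u[0]])
def hang(tag,r0):
    s=bot.sense();print(s['width'].round(1),s['force'].round(1),np.round(yaw(),1),"tcp U,W",((s['tool_pos'][:2]-ax)@u).round(1),((s['tool_pos'][:2]-ax)@w).round(1))
    im,P,pose=look(tag,ax+r0*u,201,95)
    r=P[...,:2]-ax;U=r@u;W=r@w
    for nm,z0,z1,wm in (("top",197,206,30),("body",136,160,90)):
      for r1 in (58,96,133):
        k=(abs(W)<wm)&(U>r1-18)&(U<r1+18)&(P[...,2]>z0)&(P[...,2]<z1)
        if k.sum()>20: print(nm,r1,k.sum(),"U",np.percentile(U[k],[2,50,98]).round(1),"W",np.percentile(W[k],[2,98]).round(1),"z",np.percentile(P[k][:,2],[2,50,98]).round(1))
E
python3 - <<'E'
from hang import *
hang("w10",96)
E
```

```text
Traceback (most recent call last):
  File "hang.py", line 4, in hang
    s=bot.sense();print(s['width'].round(1),s['force'].round(1),np.round(yaw(),1),"tcp U,W",((s['tool_pos'][:2]-ax)@u).round(1),((s['tool_pos'][:2]-ax)@w).round(1))
                        ^^^^^^^^^^^^^^^^
AttributeError: 'float' object has no attribute 'round'
```

```bash
sed -i "s/s\['width'\].round(1)/round(s['width'],1)/" hang.py
python3 - <<'E'
from hang import *
hang("w10",100)
E
```

```text
53.2 [-0.4 -0.3 -2.2] [ 624.8 -129.5  196.6    5.3] tcp U,W 97.4 -1.2
pose [ 625.  -129.7  197.3    5.3] t 14.5
body 4992 [ 628.2 -147.6] [170.   72.5] 5.6 z [139.9 143.9 148.8]
handle 11432 [ 625.3 -128.8] [75.4 65.7] 52.2 z [192.3 193.3 204.6]
top 58 391 U [60.2 64.7 66.5] W [-25.6  27.4] z [197.1 198.6 200.9]
top 96 1225 U [ 87.2 106.8 109.9] W [-29.3  29.2] z [197.2 204.  206. ]
body 58 4031 U [44.6 65.5 71.3] W [-82.3  83.9] z [136.7 143.7 154.3]
body 96 9313 U [ 88.2 103.2 113.7] W [-63.5  61.5] z [150.6 152.  155. ]
body 133 72 U [115.  115.1 115.3] W [-28.6  61.1] z [136.7 143.9 151.2]
```

View pics/w10.png

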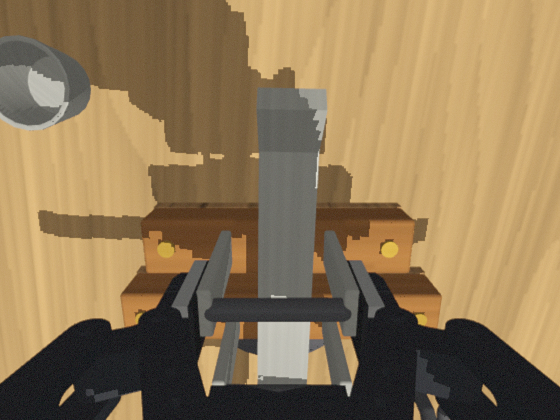

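The medium block is over the hook at about 101 mm, with its loop around the bar at pixel (280,308) and the large block behind it. I move it in a little, lower it and release.

apply_moves(commands=[[[0,0,0.001,-0.1,0,0.08,-1],[0,0,0,0,0,0.1,-1],[0,0,0,0,0,0.05,-1],[0,0,0,0,0,0,-1],[0,0,0,0,0,0,0.2],[0,0,0,0,0,0,1],[0,0,0,0,0,0,1],[0,0,0,0,0,0,1],[0,0,0,0,0,0,1],[0,0,0,0,0,-0.1,1]]])

```text
t: 15.75
tool_pos: [625.4, -134.1, 192.5]
tool_rot: [-2.121, -2.317, 0.0]
force: [-0.4, 0.3, 0.6]
width: 85.6
```

Run:
```python
from hang import *
hang("w11",97)
```

```text
85.6 [-0.4  0.3  0.6] [ 625.4 -134.1  192.5    5.1] tcp U,W 92.9 -1.0
pose [ 625.6 -134.1  193.2    5.1] t 15.8
body 14498 [ 628.9 -150.1] [168.6  68. ] 5.1 z [141.7 143.9 145.3]
handle 14798 [ 625.5 -129.3] [54.2 78.8] 5.0 z [192.4 193.6 200.9]
top 58 591 U [59.3 63.  66.4] W [-25.5  27.5] z [197.1 198.8 200.8]
top 96 4272 U [ 88.6  97.6 104.7] W [-26.7  25.7] z [197.3 200.1 201.7]
body 58 5190 U [44.1 57.5 71.2] W [-58.4  81.3] z [136.7 143.8 155.9]
body 96 10588 U [ 83.6  99.8 110.2] W [-62.6  62.1] z [137.8 144.  154.3]
```

View pics/w11.png

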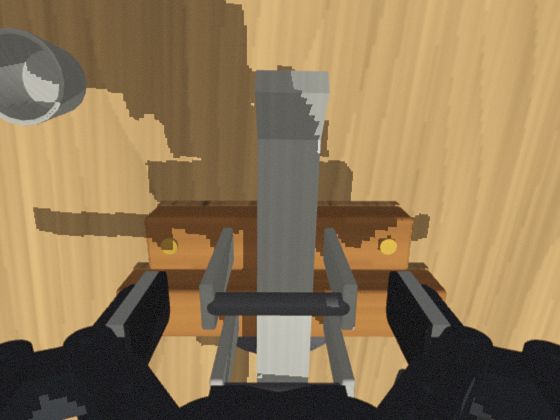

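The medium block hangs at about 96.6 mm, crossbar at pixel (278,305), with the fingers clear on both sides. I rise and go to the small block.

Run:
```python
from plan import *
rows([(625.6,-134,290,5.1,1,3),(600,120,270,-3,1,7),(573.6,356,195,-6.9,1,7)],start=(625.6,-134,193.5,5.1))
```

```text
start [ 625.6 -134.   193.5    5.1] t 15.8
--
[0, 0, -0.0, 0.0, 0.0, -0.804, 1],
[0, 0, -0.0, 0.0, 0.0, -0.804, 1],
[0, 0, -0.0, 0.0, 0.0, -0.804, 1],
[0, 0, 0.0064, 0.912, -0.02, 0.071, 1],
[0, 0, 0.0064, 0.911, -0.038, 0.071, 1],
[0, 0, 0.0064, 0.91, -0.056, 0.071, 1],
[0, 0, 0.0064, 0.909, -0.075, 0.071, 1],
[0, 0, 0.0064, 0.907, -0.093, 0.071, 1],
[0, 0, 0.0064, 0.905, -0.111, 0.071, 1],
[0, 0, 0.0064, 0.902, -0.13, 0.071, 1],
--
[0, 0, 0.0031, 0.836, -0.142, 0.268, 1],
[0, 0, 0.0031, 0.835, -0.15, 0.268, 1],
[0, 0, 0.0031, 0.833, -0.159, 0.268, 1],
[0, 0, 0.0031, 0.832, -0.167, 0.268, 1],
[0, 0, 0.0031, 0.83, -0.175, 0.268, 1],
[0, 0, 0.0031, 0.828, -0.183, 0.268, 1],
[0, 0, 0.0031, 0.826, -0.191, 0.268, 1],
max [0.     0.     0.0064 0.912  0.191  0.804 ]
```

apply_moves(commands=[[[0,0,0,0,0,-0.5,1],[0,0,0,0,0,-0.9,1],[0,0,0,0,0,-1.0,1],[0,0,0.006,0.9,-0.02,0,1],[0,0,0.006,0.91,-0.04,0,1],[0,0,0.006,0.91,-0.055,0.05,1],[0,0,0.006,0.91,-0.075,0.1,1],[0,0,0.006,0.91,-0.09,0.1,1],[0,0,0.006,0.905,-0.11,0.1,1],[0,0,0.006,0.9,-0.13,0.1,1]]])

```text
t: 17.05
tool_pos: [596.5, 120.3, 270.7]
tool_rot: [2.27, 2.172, 0.001]
force: [1.2, -0.3, 0.6]
width: 85.6
```

apply_moves(commands=[[[0,0,0.003,0.84,-0.14,0.26,1],[0,0,0.003,0.84,-0.15,0.26,1],[0,0,0.003,0.84,-0.16,0.26,1],[0,0,0.003,0.83,-0.17,0.26,1],[0,0,0.003,0.83,-0.175,0.26,1],[0,0,0.003,0.83,-0.18,0.26,1],[0,0,0.004,0.8,-0.19,0.26,1],[0,0,0,0,0,0,1],[0,0,0,0,0,0,1],[0,0,0,0,0,0,1]]])

```text
t: 18.3
tool_pos: [567.4, 353.4, 198.2]
tool_rot: [2.344, 2.091, 0.001]
force: [0.3, 0.1, 0.1]
width: 85.4
```

Run:
```python
from look import *
look("w12",(573.6,356),82,55)
im,d=bot.snapshot("scene");cv2.imwrite("pics/s12.png",im[:,:,::-1])
```

```text
pose [567.3 353.5 198.2  -6.5] t 18.35
body 3031 [573.1 356.6] [28. 90.] 83.2 z [23.5 25.1 26.8]
handle 1210 [573.4 356.7] [18.2 53.6] 83.6 z [77.7 81.2 82.7]
```

View pics/w12.png

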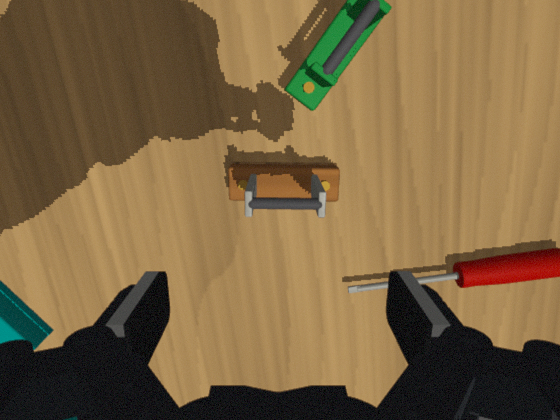

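View pics/s12.png

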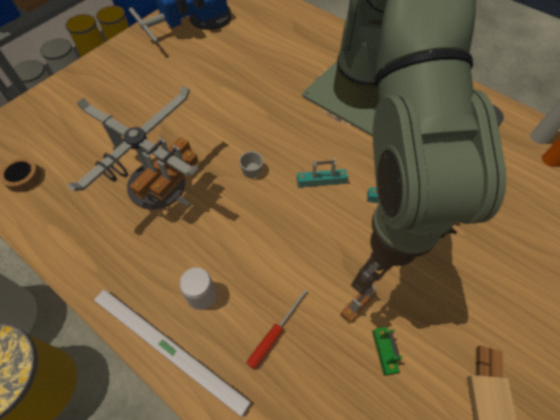

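The wrist view shows the small block's handle at pixel (286,203), the green look-alike at (335,55) and the screwdriver at (440,280), both clear of the fingers. The scene view shows both hung blocks in place. I descend and grasp.

apply_moves(commands=[[[0,0,0.001,0.1,0.08,0.3,1],[0,0,0,0.07,0.06,0.8,1],[0,0,0,0,0,0.9,1],[0,0,0,0,0,0.8,1],[0,0,0,0,0,0.48,1],[0,0,0,0,0,0,1],[0,0,0,0,0,0,-1],[0,0,0,0,0,0,-1],[0,0,0,0,0,0,-1],[0,0,0,0,0,0,-1]]])

```text
t: 19.65
tool_pos: [573.6, 360.8, 67.9]
tool_rot: [2.346, 2.089, 0.003]
force: [-2.0, -1.3, 6.7]
width: 53.1
```

Run:
```python
from plan import *
from look import *
print(bot.sense()['width'],bot.sense()['force'])
look("w13",(573.6,356),82,55)
p=yaw()
rows([(614.3,8,p[2],5.05,-1,10)])
```

```text
53.09908418748128 [-2.0259604  -1.30573561  6.74485943]
pose [573.7 360.8  67.9  -6.7] t 19.7
body 7670 [573.5 356.6] [28.3 90.2] 82.9 z [22.7 25.  26.3]
handle 7289 [574.  359.4] [25.8 76.9] 83.4 z [75.1 81.2 86.1]
start [573.7 360.8  67.9  -6.7] t 19.7
--
[0, 0, -0.0065, -0.866, 0.194, -0.0, -1],
[0, 0, -0.0065, -0.87, 0.177, -0.0, -1],
[0, 0, -0.0065, -0.873, 0.159, -0.0, -1],
[0, 0, -0.0065, -0.877, 0.141, -0.0, -1],
[0, 0, -0.0065, -0.879, 0.123, -0.0, -1],
[0, 0, -0.0065, -0.882, 0.105, -0.0, -1],
[0, 0, -0.0065, -0.884, 0.087, -0.0, -1],
[0, 0, -0.0065, -0.885, 0.069, -0.0, -1],
[0, 0, -0.0065, -0.886, 0.051, -0.0, -1],
[0, 0, -0.0065, -0.887, 0.033, -0.0, -1],
max [0.     0.     0.0065 0.887  0.194  0.    ]
```

View pics/w13.png

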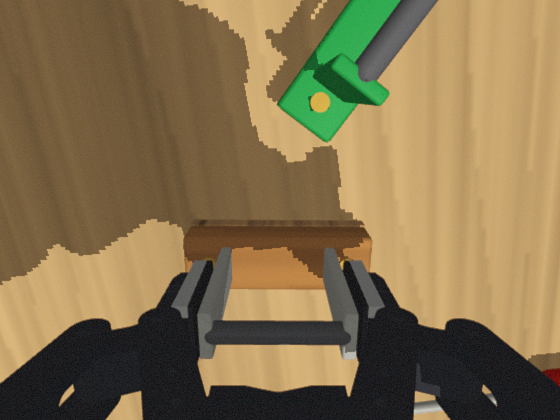

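The grip is good, with the handle between the pads at pixel (280,330). I lift and carry it to the hook.

apply_moves(commands=[[[0,0,0,0,0,-0.5,-1],[0,0,0,0,0,-0.9,-1],[0,0,0,0,0,-1.0,-1],[0,0,-0.0065,-0.7,0.16,-0.93,-1],[0,0,-0.0065,-0.87,0.18,-0.4,-1],[0,0,-0.0065,-0.9,0.16,0,-1],[0,0,-0.0065,-0.9,0.14,0,-1],[0,0,-0.0065,-0.9,0.12,0,-1],[0,0,-0.0065,-0.9,0.1,0,-1],[0,0,-0.0065,-0.9,0.09,0,-1]]])

```text
t: 20.95
tool_pos: [598.5, 114.5, 217.4]
tool_rot: [2.19, 2.251, 0.002]
force: [0.1, -0.9, -1.7]
width: 53.2
```

Run:
```python
from plan import *
print(bot.sense()['force'])
rows([(614.3,8,217,5.05,-1,4)])
```

```text
[ 0.06161834 -0.91230844 -1.73478277]
start [598.5 114.5 217.4   1.6] t 20.95
--
[0, 0, -0.0048, -0.669, 0.075, 0.003, -1],
[0, 0, -0.0048, -0.67, 0.065, 0.003, -1],
[0, 0, -0.0048, -0.671, 0.055, 0.003, -1],
[0, 0, -0.0048, -0.672, 0.045, 0.003, -1],
max [0.     0.     0.0048 0.672  0.075  0.003 ]
```

apply_moves(commands=[[[0,0,-0.005,-0.7,0.08,0,-1],[0,0,-0.005,-0.67,0.07,0,-1],[0,0,-0.005,-0.6,0.06,0,-1],[0,0,-0.004,-0.4,0.04,0,-1],[0,0,0,-0.1,0,0,-1],[0,0,0,0,0,0,-1],[0,0,0,0,0,0,-1],[0,0,0,0,0,0,-1],[0,0,0,0,0,0,-1],[0,0,0,0,0,0,-1]]])

```text
t: 22.2
tool_pos: [613.1, 17.6, 215.7]
tool_rot: [-2.123, -2.316, 0.0]
force: [0.7, -0.2, -0.9]
width: 53.4
```

Run:
```python
from hang import *
s=bot.sense();print(((s['tool_pos'][:2]-ax)@u).round(1),((s['tool_pos'][:2]-ax)@w).round(1))
im,P,_=look("w14",(614.3,5),230,95)
r=P[...,:2]-ax;U=r@u;W=r@w
for a0,a1,z0,z1 in ((150,175,186,216),(170,260,165,182)):
    k=(U>a0)&(U<a1)&(abs(W)<60)&(P[...,2]>z0)&(P[...,2]<z1);print(k.sum(),np.percentile(U[k],[2,98]).round(1),np.percentile(W[k],[2,98]).round(1),np.percentile(P[k][:,2],[2,50,98]).round(1))
```

```text
245.1 0.2
pose [613.2  17.6 215.7   5. ] t 22.25
body 7643 [613.6  13.4] [90.1 28.3] 4.4 z [170.6 172.8 174. ]
handle 7029 [612.1  16.5] [68.  25.1] 5.0 z [223.4 229.  234. ]Traceback (most recent call last):
  File "<stdin>", line 6, in <module>
    return _quantile_unchecked(
        a, q, axis, out, overwrite_input, method, keepdims, weights)
    return _ureduce(a,
                    func=_quantile_ureduce_func,
    ...<5 lines>...
                    overwrite_input=overwrite_input,
                    method=method)
    r = func(a, **kwargs)
    result = _quantile(arr,
                       quantiles=q,
    ...<2 lines>...
                       out=out,
                       weights=wgt)
    slices_having_nans = np.isnan(arr[-1, ...])
                                  ~~~^^^^^^^^^
IndexError: index -1 is out of bounds for axis 0 with size 0
```

View pics/w14.png

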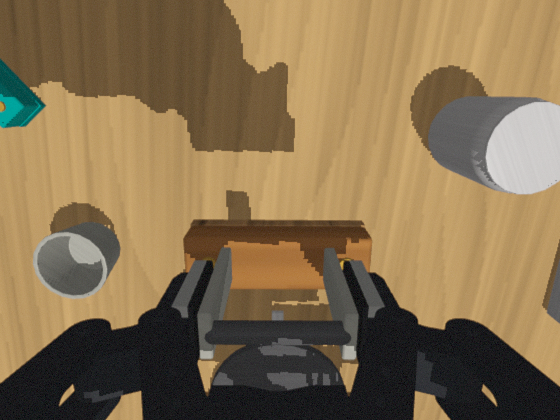

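apply_moves(commands=[[[0,0,0,-0.3,0,0,-1],[0,0,0,-0.5,0,0,-1],[0,0,0,-0.6,0,0,-1],[0,0,0,-0.6,0,0,-1],[0,0,0,-0.5,0,0,-1],[0,0,0,-0.22,0,0,-1],[0,0,0,0,0,0,-1],[0,0,0,0,0,0.25,-1],[0,0,0,0,0,0.25,-1],[0,0,0,0,0,0,-1]]])

```text
t: 23.5
tool_pos: [622.2, -90.4, 194.6]
tool_rot: [-2.121, -2.315, 0.001]
force: [-0.5, 0.2, -1.1]
width: 53.2
```

Run:
```python
from hang import *
hang("w15",133)
```

```text
53.2 [-0.5  0.2 -1.1] [622.2 -90.4 194.6   5. ] tcp U,W 136.6 -0.2
pose [622.5 -90.5 195.3   5. ] t 23.55
body 4220 [ 625.5 -129.7] [130.   98.7] 4.4 z [140.3 143.9 148.9]
handle 10392 [623.7 -97.6] [75.4 73.5] 46.7 z [192.4 193.9 205.4]
top 96 167 U [100.2 104.7 105.7] W [-27.2  26.3] z [197.1 198.5 200.7]
top 133 1669 U [132.9 140.2 147.5] W [-29.1  29.2] z [197.4 203.6 205.9]
body 58 2299 U [45.2 65.5 71.4] W [-79.5  81.3] z [136.9 143.9 154.3]
body 96 1728 U [ 96.6 105.7 110.4] W [-63.5  62.8] z [136.8 143.9 156.2]
body 133 5362 U [120.5 140.7 146.4] W [-43.4  43.2] z [137.7 151.5 157.1]
```

View pics/w15.png

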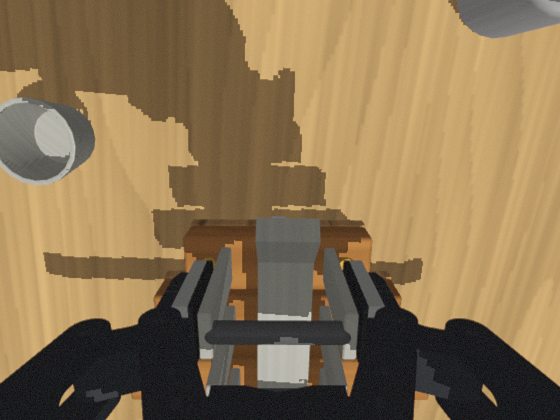

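The small block is over the bar at about 132.4 mm, crossbar at pixel (280,332). I lower and release.

apply_moves(commands=[[[0,0,0,0,0,0.08,-1],[0,0,0,0,0,0.1,-1],[0,0,0,0,0,0.05,-1],[0,0,0,0,0,0,-1],[0,0,0,0,0,0,0.2],[0,0,0,0,0,0,1],[0,0,0,0,0,0,1],[0,0,0,0,0,0,1],[0,0,0,0,0,0,1],[0,0,0,0,0,-0.1,1]]])

```text
t: 24.8
tool_pos: [622.5, -90.8, 190.4]
tool_rot: [-2.123, -2.315, 0.0]
force: [0.0, -0.5, 0.5]
width: 85.4
```

Run:
```python
from hang import *
hang("w16",133)
```

```text
85.4 [ 0.  -0.5  0.5] [622.5 -90.8 190.4   5. ] tcp U,W 136.2 -0.0
pose [622.7 -90.9 191.2   5. ] t 24.85
body 14266 [ 626.3 -129.1] [139.9  97.3] 5.1 z [140.8 143.9 145.9]
handle 12137 [623.3 -90.9] [54.3 73.6] 2.9 z [192.5 196.2 204.4]
top 96 59 U [103.5 104.6 105.8] W [-27.2  26.6] z [197.1 198.9 200.4]
top 133 4173 U [124.2 133.3 140.4] W [-25.6  26.7] z [197.3 200.1 201.7]
body 58 5887 U [47.4 65.8 71.5] W [-65.5  65.8] z [136.7 143.7 147.3]
body 96 4939 U [ 83.3 101.1 110.3] W [-57.6  58.1] z [137.  143.9 148. ]
body 133 5885 U [119.2 136.2 145.8] W [-42.7  44.1] z [137.5 144.  157.2]
```

View pics/w16.png

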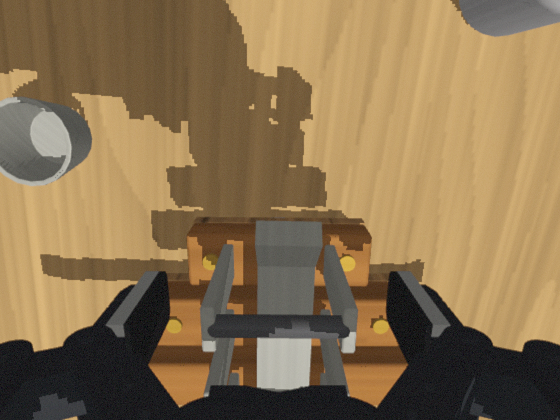

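All three blocks hang on the hook, the small one's crossbar at pixel (280,325), at about 58, 97 and 132.5 mm out. I rise clear, close the fingers and go to the far right side of the next hook.

apply_moves(commands=[[[0,0,0,0,0,-0.4,1],[0,0,0,0,0,-0.9,1],[0,0,0,0,0,-1.0,1],[0,0,0,0,0,-0.9,1],[0,0,0,-0.8,-0.6,0,-1],[0,0,0,-0.9,-0.67,0,-1],[0,0,0,-0.95,-0.7,0,-1],[0,0,0,-0.95,-0.7,0,-1],[0,0,0,-0.8,-0.58,0,-1],[0,0,0,0,0,0,-1]]])

```text
t: 26.1
tool_pos: [506.9, -280.1, 319.5]
tool_rot: [2.127, 2.31, -0.001]
force: [-0.5, -0.0, 0.8]
width: -0.1
```

Run:
```python
from hang import *
s=bot.sense();d=s['tool_pos'][:2]-ax;print(np.round(yaw(),1),"U,W",d@u,d@w,s['width'])
im,_=bot.snapshot("scene");cv2.imwrite("pics/s17.png",im[:,:,::-1])
im,dd=bot.snapshot("wrist");cv2.imwrite("pics/w17.png",im[:,:,::-1])
P=cloud("wrist",dd,(s['tool_pos'],s['tool_rot']));r=P[...,:2]-ax;U=r@u;W=r@w
for a0 in (-160,-130,-100,-70):
    k=(W>a0)&(W<a0+20)&(abs(U)<40)&(P[...,2]>186)&(P[...,2]<200);print(a0,k.sum(),np.percentile(U[k],[2,98]).round(1) if k.sum() else 0)
```

```text
[ 506.9 -280.1  319.5    4.7] U,W -42.14255063240291 -131.86832367472928 -0.0941800200081128
-160 984 [-10.8   8.8]
-130 952 [-11.7   8. ]
-100 957 [-12.2   7.3]
-70 938 [-12.8   6.6]
```

View pics/w17.png

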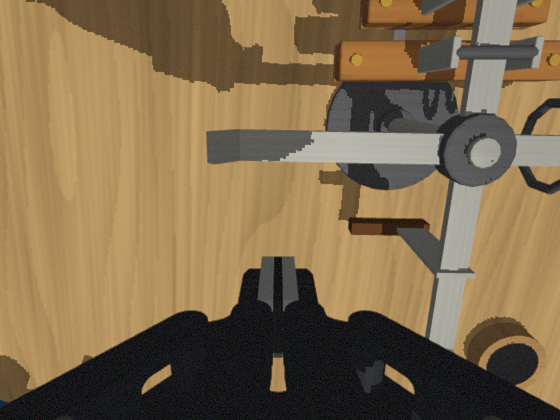

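View pics/s17.png

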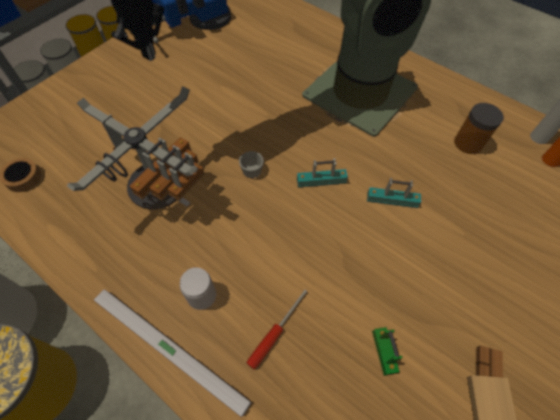

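The wrist view shows the closed fingers at pixel (278,285) beside the next hook at (265,147). The hammer handle at (390,228) is well clear. I descend and approach the hook to about 4 mm.

apply_moves(commands=[[[0,0,0,0,0,0.5,-1],[0,0,0,0,0,0.9,-1],[0,0,0,0,0,0.9,-1],[0,0,0,0,0,0.6,-1],[0,0,0,0,0,0.3,-1],[0,0,0,0.1,0,0,-1],[0,0,0,0.2,0,0,-1],[0,0,0,0.1,0,0,-1],[0,0,0,0,0,0,-1],[0,0,0,0,0,0,-1]]])

```text
t: 27.45
tool_pos: [507.0, -261.7, 190.7]
tool_rot: [2.123, 2.315, 0.0]
force: [-1.0, -0.2, -0.5]
width: -0.3
```

```bash
cat > rk.py <<'E'
from hang import *
def st():
    s=bot.sense();d=s['tool_pos'][:2]-ax;y=yaw();print("t",round(s['t'],2),np.round(y,1),"F",s['force'].round(1),"tcp polar r",np.hypot(*d).round(1),"ang",np.degrees(np.arctan2(d[1],d[0])).round(1)%360)
    return s
def rackang(tag,cam="scene"):
    im,dd=bot.snapshot(cam);cv2.imwrite(f"pics/{tag}.png",im[:,:,::-1]);P=cloud(cam,dd)
    A=np.array([634.5,-226.5]);q=P[(np.hypot(P[...,0]-A[0],P[...,1]-A[1])<165)&(np.hypot(P[...,0]-A[0],P[...,1]-A[1])>80)&(P[...,2]>188)&(P[...,2]<199)]
    a=np.degrees(np.arctan2(q[:,1]-A[1],q[:,0]-A[0]));c=np.exp(1j*np.radians(4*a));print("rack hooks mod90",np.degrees(np.angle(c.mean()))/4%90,abs(c.mean()),len(q))
E
python3 - <<'E'
from rk import *
s=st();d=s['tool_pos'][:2]-ax;print(d@u,d@w)
E
```

```text
t 27.45 [ 507.  -261.7  190.7    5. ] F [-1.  -0.2 -0.5] tcp polar r 132.3 ang 195.4
-23.815655349600597 -130.1414984482819
```

apply_moves(commands=[[[0,0,0.006,0.06,-0.01,0,-1],[0,0,0.011,0.11,-0.02,0,-1],[0,0,0.017,0.17,-0.03,0,-1],[0,0,0.017,0.17,-0.03,0,-1],[0,0,0.017,0.17,-0.03,0,-1],[0,0,0.017,0.17,-0.03,0,-1],[0,0,0.017,0.17,-0.03,0,-1],[0,0,0.017,0.17,-0.03,0,-1],[0,0,0.017,0.17,-0.03,0,-1],[0,0,0.017,0.17,-0.03,0,-1]]])

```text
t: 28.7
tool_pos: [504.1, -199.8, 190.6]
tool_rot: [2.616, 1.739, 0.0]
force: [1.8, -3.3, 0.8]
width: 0.1
```

Run:
```python
from rk import *
st();rackang("s18")
st();rackang("t18","top")
```

```text
t 28.7 [ 504.1 -199.8  190.6  -22.8] F [ 1.8 -3.3  0.8] tcp polar r 133.1 ang 168.4
rack hooks mod90 68.75028426153821 0.9540679947203824 1222
t 28.75 [ 504.4 -198.7  190.6  -22.9] F [0.8 2.2 0.8] tcp polar r 133.1 ang 167.9
rack hooks mod90 68.19996009484711 0.9525457289131828 798
```

View pics/s18.png

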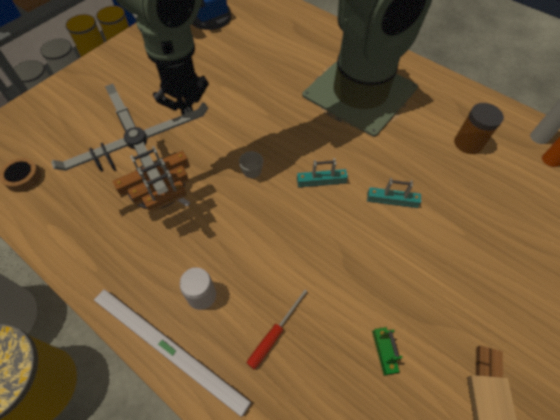

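The rack follows, 27° turned so far, and the blocks are still hanging around pixel (155,180). I continue.

apply_moves(commands=[[[0,0,0.008,0.08,-0.015,0,-1],[0,0,0.014,0.14,-0.025,0,-1],[0,0,0.014,0.14,-0.025,0,-1],[0,0,0.014,0.14,-0.025,0,-1],[0,0,0.014,0.14,-0.025,0,-1],[0,0,0.014,0.14,-0.025,0,-1],[0,0,0.014,0.14,-0.025,0,-1],[0,0,0.014,0.14,-0.025,0,-1],[0,0,0.014,0.14,-0.025,0,-1],[0,0,0.008,0.08,-0.015,0,-1]]])

```text
t: 30.05
tool_pos: [524.1, -152.1, 190.5]
tool_rot: [-2.909, -1.185, 0.0]
force: [-1.1, -0.6, 0.3]
width: 0.2
```

Run:
```python
from rk import *
st();rackang("t19","top");st()
```

```text
t 30.05 [ 524.1 -152.1  190.5  -45.7] F [-1.1 -0.6  0.3] tcp polar r 133.1 ang 146.0
rack hooks mod90 46.28905719892912 0.9429924091432665 646
t 30.1 [ 524.3 -151.8  190.5  -45.7] F [ 0.2  0.3 -0.9] tcp polar r 133.2 ang 145.9
```

View pics/t19.png

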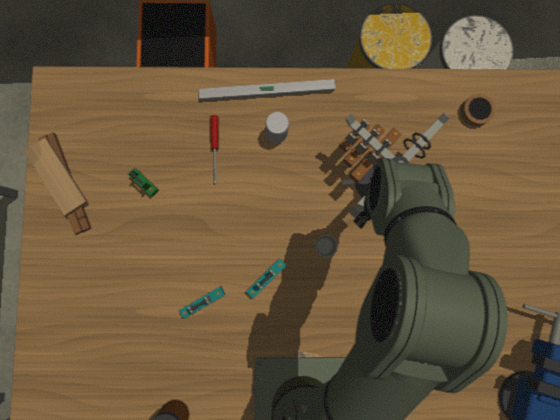

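apply_moves(commands=[[[0,0,0.008,0.08,-0.015,0,-1],[0,0,0.012,0.12,-0.02,0,-1],[0,0,0.012,0.12,-0.02,0,-1],[0,0,0.012,0.12,-0.02,0,-1],[0,0,0.012,0.12,-0.02,0,-1],[0,0,0.012,0.12,-0.02,0,-1],[0,0,0.012,0.12,-0.02,0,-1],[0,0,0.012,0.12,-0.02,0,-1],[0,0,0.008,0.08,-0.015,0,-1],[0,0,0,0,0,0,-1]]])

```text
t: 31.35
tool_pos: [552.2, -123.1, 190.4]
tool_rot: [-3.059, -0.717, 0.0]
force: [-0.6, 0.2, 0.5]
width: -0.1
```

Run:
```python
from rk import *
st();rackang("t20","top");st()
```

```text
t 31.35 [ 552.2 -123.1  190.4  -63.6] F [-0.6  0.2  0.5] tcp polar r 132.2 ang 128.5
rack hooks mod90 24.261752286902073 0.9402320002927453 641
t 31.4 [ 552.  -123.3  190.5  -63.6] F [0.3 0.3 0.3] tcp polar r 132.1 ang 128.6
```

View pics/t20.png

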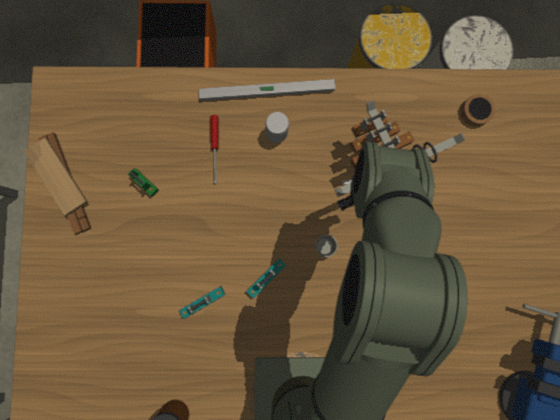

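apply_moves(commands=[[[0,0,0,0,0,0,-1],[0,0,0,0,0,0,-1],[0,0,0,0,0,0,-1],[0,0,0,0,0,0,-1],[0,0,0,0,0,0,-1],[0,0,0,0,0,0,-1],[0,0,0,0,0,0,-1],[0,0,0,0,0,0,-1],[0,0,0,0,0,0,-1],[0,0,0,0,0,0,-1]]])

```text
t: 32.65
tool_pos: [552.1, -123.2, 190.5]
tool_rot: [-3.059, -0.717, 0.0]
force: [0.5, -0.0, 0.2]
width: -0.2
```

Run:
```python
from rk import *
st();rackang("t21","top");rackang("s21");st()
```

```text
t 32.65 [ 552.1 -123.2  190.5  -63.6] F [ 0.5 -0.   0.2] tcp polar r 132.1 ang 128.6
rack hooks mod90 10.608546080363176 0.9518052786431194 689
rack hooks mod90 11.566290400298122 0.8965090869593415 1158
t 32.75 [ 552.1 -123.2  190.5  -63.6] F [ 0.7 -0.4  0.4] tcp polar r 132.1 ang 128.6
```

View pics/s21.png

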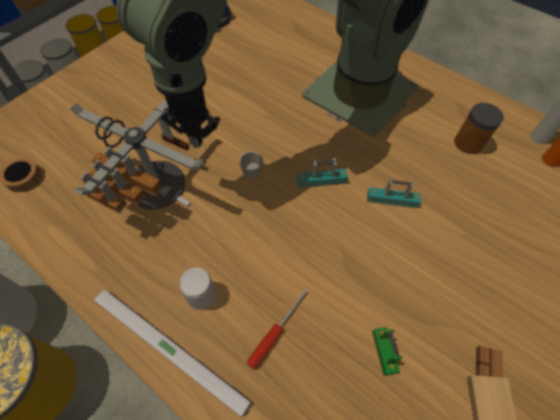

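The rack is at about 84.5° and still creeping into the click. The scene view shows the three blocks on the hook around pixel (120,175). I lift the arm clear meanwhile.

apply_moves(commands=[[[0,0,0,-0.1,0,0,-1],[0,0,0,-0.1,0,-0.3,-1],[0,0,0,0,0,-0.7,-1],[0,0,0,0,0,-0.9,-1],[0,0,0,0,0,-0.9,-1],[0,0,0,-0.3,0,-0.7,-1],[0,0,0,-0.5,0,-0.3,-1],[0,0,0,-0.5,0,0,-1],[0,0,0,-0.5,0,0,-1],[0,0,0,0,0,0,-1]]])

```text
t: 34.0
tool_pos: [478.9, -159.8, 342.7]
tool_rot: [3.059, 0.714, -0.001]
force: [0.2, 0.4, -0.5]
width: 0.1
```

apply_moves(commands=[[[0,0,0,0,0,0,-1],[0,0,0,0,0,0,-1],[0,0,0,0,0,0,-1],[0,0,0,0,0,0,-1],[0,0,0,0,0,0,-1],[0,0,0,0,0,0,-1],[0,0,0,0,0,0,-1],[0,0,0,0,0,0,-1],[0,0,0,0,0,0,-1],[0,0,0,0,0,0,-1]]])

```text
t: 35.25
tool_pos: [480.4, -158.8, 342.5]
tool_rot: [-3.059, -0.717, 0.0]
force: [-0.2, -0.1, -0.1]
width: 0.3
```

Run:
```python
from rk import *
st();rackang("t22","top");rackang("s22");rackang("t22b","top");st()
```

```text
t 35.25 [ 480.4 -158.8  342.5  -63.6] F [-0.2 -0.1 -0.1] tcp polar r 168.3 ang 156.3
rack hooks mod90 10.35474709369219 0.9528895614479799 818
rack hooks mod90 10.175124735947069 0.9402703522739847 1301
rack hooks mod90 10.260011779957516 0.9511035701937636 809
t 35.4 [ 480.4 -158.8  342.5  -63.6] F [ 0.5 -0.1 -0.1] tcp polar r 168.3 ang 156.3
```

View pics/t22.png

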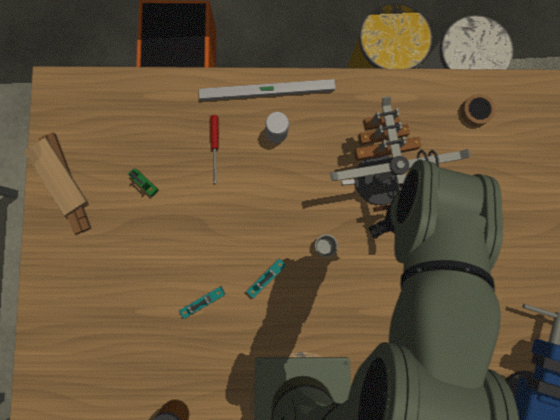

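View pics/s22.png

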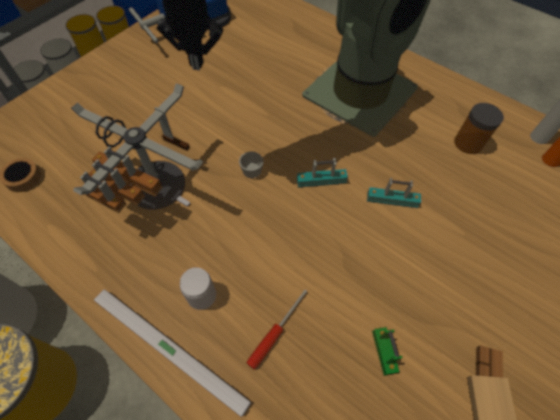

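```bash
cat > fit.py <<'E'
from rk import *
def fit(name,d,guess):
    P=cloud(name,d);A={'top':np.array([633.5,-226.1]),'scene':np.array([636.,-226.])}[name]
    q=P[(P[...,2]>190.5)&(P[...,2]<198)][:,:2]-A
    out=[]
    for g in guess:
        a=np.radians(g)
        for _ in range(8):
            h=np.array([np.cos(a),np.sin(a)]);n=np.array([-h[1],h[0]]);U=q@h;W=q@n
            k=(U>45)&(U<150)&(abs(W)<20); c=np.polyfit(U[k],W[k],1); 
            k&=abs(W-np.polyval(c,U))<12; c=np.polyfit(U[k],W[k],1);a+=np.arctan(c[0])
        out.append((g,k.sum(),round(np.degrees(a),2),"offs",round(c[1],1)))
    print(name,*out,sep="\n  ")
E
python3 - <<'E'
from fit import *
for n in ("top","scene"):
    fit(n,np.load(n+"0.npy"),(95,185))
    im,d=bot.snapshot(n);fit(n,d,(97,));np.save(n+"22.npy",d)
s=st()
im,d=bot.snapshot("wrist");cv2.imwrite("pics/w22.png",im[:,:,::-1])
E
```

```text
top
  (95, np.int64(328), np.float64(95.18), 'offs', np.float64(-0.7))
  (185, np.int64(345), np.float64(184.93), 'offs', np.float64(0.7))
top
  (97, np.int64(332), np.float64(99.75), 'offs', np.float64(0.2))
scene
  (95, np.int64(398), np.float64(94.91), 'offs', np.float64(-0.0))
  (185, np.int64(335), np.float64(185.07), 'offs', np.float64(2.6))
scene
  (97, np.int64(402), np.float64(99.77), 'offs', np.float64(0.3))
t 35.5 [ 480.4 -158.8  342.5  -63.6] F [-0.3 -0.  -0.6] tcp polar r 168.3 ang 156.3
```

View pics/w22.png

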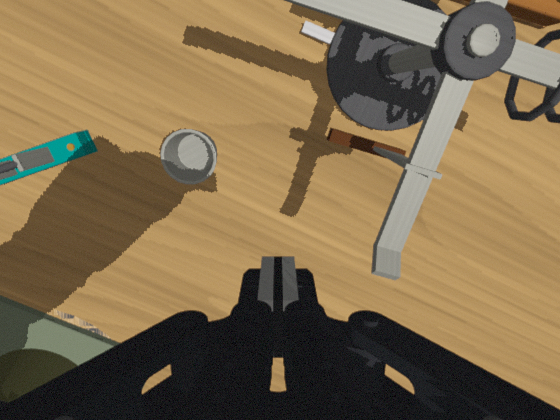

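The fit puts the head at 85.3°, about 1.489 rad, in both cameras, and it has nearly stopped. That is inside 1.45–1.67 but only just, so I nudge it a few degrees nearer the click centre.

Run:
```python
from plan import *
rows([(574.6,-108.9,342,-80,-1,4),(574.6,-108.9,192,-80,-1,5)])
```

```text
start [ 480.4 -158.8  342.5  -63.6] t 35.55
--
[0, 0, 0.0227, 0.665, -0.042, 0.003, -1],
[0, 0, 0.0227, 0.66, -0.089, 0.003, -1],
[0, 0, 0.0227, 0.652, -0.136, 0.003, -1],
[0, 0, 0.0227, 0.641, -0.182, 0.003, -1],
[0, 0, -0.0, 0.0, 0.0, 0.75, -1],
[0, 0, -0.0, 0.0, 0.0, 0.75, -1],
[0, 0, -0.0, 0.0, 0.0, 0.75, -1],
[0, 0, -0.0, 0.0, 0.0, 0.75, -1],
[0, 0, -0.0, 0.0, 0.0, 0.75, -1],
max [0.     0.     0.0227 0.665  0.182  0.75  ]
```

apply_moves(commands=[[[0,0,0.023,0.66,-0.04,0,-1],[0,0,0.023,0.66,-0.09,0,-1],[0,0,0.023,0.65,-0.135,0,-1],[0,0,0.022,0.64,-0.18,0,-1],[0,0,0,0,0,0.5,-1],[0,0,0,0,0,0.8,-1],[0,0,0,0,0,0.8,-1],[0,0,0,0,0,0.3,-1],[0,0,0,0,0,0,-1],[0,0,0,0,0,0,-1]]])

```text
t: 36.8
tool_pos: [573.0, -106.0, 247.6]
tool_rot: [3.129, 0.274, 0.002]
force: [0.1, -0.3, 0.3]
width: 0.2
```

Run:
```python
from fit import *
s=st()
im,d=bot.snapshot("scene");fit("scene",d,(97,));cv2.imwrite("pics/s23.png",im[:,:,::-1])
h=np.radians(99.7);H=np.array([np.cos(h),np.sin(h)]);N=np.array([H[1],-H[0]]);dd=s['tool_pos'][:2]-ax;print("along",dd@H,"ahead",dd@N)
```

```text
t 36.8 [ 573.  -106.   247.6  -80. ] F [ 0.1 -0.3  0.3] tcp polar r 135.3 ang 117.1
scene
  (97, np.int64(396), np.float64(99.81), 'offs', np.float64(0.4))
along 129.14488254300437 ahead -40.360942478645626
```

View pics/s23.png

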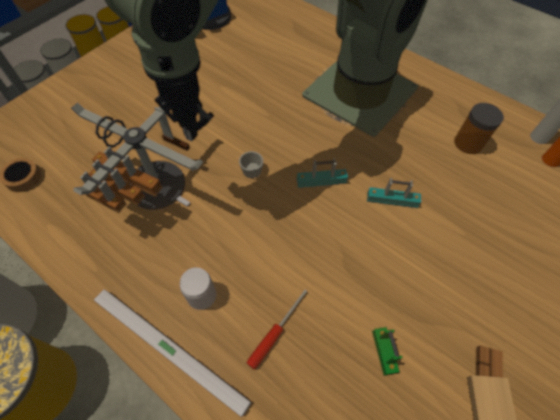

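apply_moves(commands=[[[0,0,0,0,0,0.4,-1],[0,0,0,0,0,0.6,-1],[0,0,0,0,0,0.4,-1],[0,0,0,0.12,0,0,-1],[0,0,0,0.12,0,0,-1],[0,0,0,0.12,0,0,-1],[0,0,0,0.06,0,0,-1],[0,0,0,0.06,0,0,-1],[0,0,0,0.06,0,0,-1],[0,0,0,0.06,0,0,-1]]])

```text
t: 38.1
tool_pos: [596.3, -101.7, 190.5]
tool_rot: [-3.129, -0.274, 0.0]
force: [0.4, -0.1, 0.4]
width: 0.1
```

Run:
```python
from fit import *
s=st()
im,d=bot.snapshot("scene");fit("scene",d,(97,))
im,d=bot.snapshot("top");fit("top",d,(97,))
```

```text
t 38.1 [ 596.3 -101.7  190.5  -80. ] F [ 0.4 -0.1  0.4] tcp polar r 130.6 ang 107.0
scene
  (97, np.int64(400), np.float64(97.91), 'offs', np.float64(-0.6))Traceback (most recent call last):
  File "<stdin>", line 4, in <module>
  File "fit.py", line 10, in fit
    k=(U>45)&(U<150)&(abs(W)<20); c=np.polyfit(U[k],W[k],1);
                                    ~~~~~~~~~~^^^^^^^^^^^^^
    raise TypeError("expected non-empty vector for x")
TypeError: expected non-empty vector for x
```

It moved 2°, to 87.1°. A small further push of 4–5 mm, then I back off and rise.

apply_moves(commands=[[[0,0,0,0.06,0,0,-1],[0,0,0,0.05,0,0,-1],[0,0,0,0,0,0,-1],[0,0,0,-0.2,0,0,-1],[0,0,0,-0.4,0,0,-1],[0,0,0,0,0,-0.5,-1],[0,0,0,0,0,-0.9,-1],[0,0,0,0,0,-0.9,-1],[0,0,0,-0.5,0,-0.9,-1],[0,0,0,-0.7,0,-0.4,-1]]])

```text
t: 39.45
tool_pos: [528.9, -113.7, 336.0]
tool_rot: [3.129, 0.274, 0.003]
force: [0.9, 0.2, -0.6]
width: -0.0
```

apply_moves(commands=[[[0,0,0,-0.8,0,0,-1],[0,0,0,-0.8,0,0,-1],[0,0,0,-0.3,0,0,-1],[0,0,0,0,0,0,-1],[0,0,0,0,0,0,-1],[0,0,0,0,0,0,-1],[0,0,0,0,0,0,-1],[0,0,0,0,0,0,-1],[0,0,0,0,0,0,-1],[0,0,0,0,0,0,-1]]])

```text
t: 40.7
tool_pos: [454.8, -126.7, 334.5]
tool_rot: [-3.13, -0.274, -0.0]
force: [-0.3, 0.4, 0.4]
width: -0.1
```

Run:
```python
from fit import *
st()
for n in ("top","scene"):
    im,d=bot.snapshot(n);fit(n,d,(96,));cv2.imwrite(f"pics/{n}24.png",im[:,:,::-1])
    P=cloud(n,d);A={'top':np.array([633.5,-226.1]),'scene':np.array([636.,-226.])}[n]
    h=np.radians(6);H=np.array([np.cos(h),np.sin(h)]);N=np.array([-H[1],H[0]]);q=P[...,:2]-A;U=q@H;W=q@N;
    for r in (58,96,133):
        k=(P[...,2]>196)&(P[...,2]<206)&(abs(W)<32)&(abs(U-r)<15);print(r,k.sum(),np.median(U[k]).round(1),np.percentile(W[k],[3,97]).round(1),np.percentile(P[k][:,2],[50,95]).round(1))
    if n=="scene":
        c=cv2.resize(im[80:240,50:230],None,fx=4,fy=3.7,interpolation=cv2.INTER_CUBIC);cv2.imwrite("pics/crop24.png",c[:,:,::-1])
```

```text
t 40.7 [ 454.8 -126.7  334.5  -80. ] F [-0.3  0.4  0.4] tcp polar r 205.6 ang 150.9
top
  (96, np.int64(317), np.float64(95.56), 'offs', np.float64(-0.7))
58 105 58.9 [-27.3  24.8] [201.2 204. ]
96 107 97.9 [-25.5  26.7] [201.  204.1]
133 110 133.4 [-26.1  25.4] [200.2 204.1]
scene
  (96, np.int64(389), np.float64(95.45), 'offs', np.float64(-0.3))
58 121 59.6 [-30.3  22.4] [201.3 203.5]
96 131 98.7 [-28.5  23.8] [201.2 203.6]
133 137 134.0 [-29.6  24. ] [201.  203.9]
```

View pics/crop24.png

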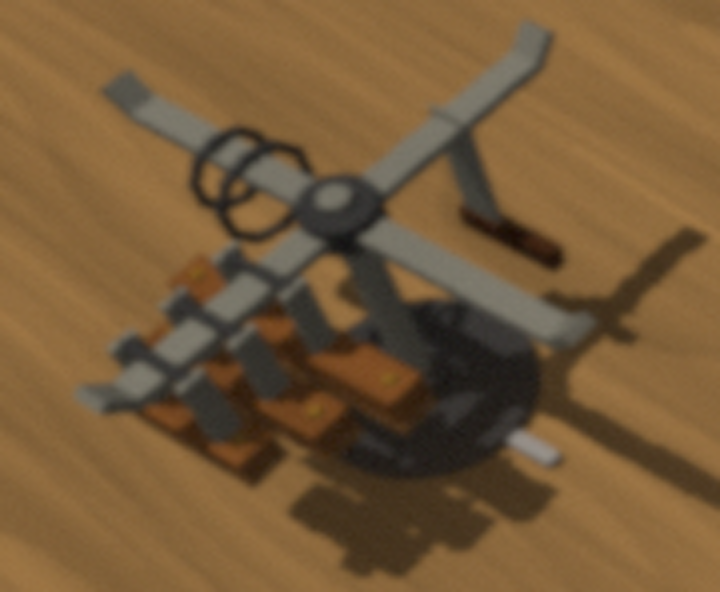

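View pics/top24.png

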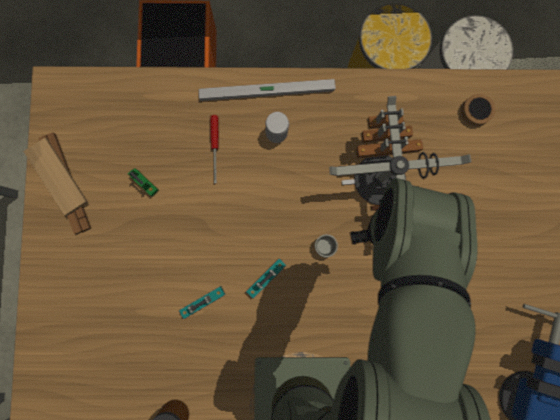

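The crop shows all three blocks hanging by their crossbars, at crop pixels (250,265), (195,310) and (145,360). The next hook is over the pointer at (535,445) and the head is at 89.5°. The arm touches nothing, so I hand in.

Run:
```python
from cell import bot
print(bot.sense()['force'].round(1),bot.job_done(),bot.sense()['t'])
```

```text
the job is handed in; nothing more can be done
the job is handed in; nothing more can be done
```

I hung the large, medium and small blocks in that order on the hook over the pointer, then turned the rack one click clockwise and handed the job in at about 41 s of the 72 s allowed. No verdict came back, so the results below are from my own last checks.

- **Blocks:** both fixed cameras show all three hanging by their crossbars, at about 59, 98 and 134 mm from the turning axis. They are centred on the hook within about 4 mm.
- **Rack:** it turned about 90.4° less 0.9°, so roughly 1.56 rad by both cameras. After the first push it stopped at about 1.49 rad, inside the limits but only just. I nudged it a few more degrees and checked again.
- **Rack tools:** rings hanging on a neighbouring hook could have touched the large block, so I placed it at 58 mm rather than closer in.
- **Bystanders:** by eye, the can, tin, screwdriver and look-alikes are where they were in the last picture. I did not re-measure their positions.
- **Steadiness:** the last look was two single pictures with the arm clear and no force on it. I did not take a separate picture series to check that the blocks were still.
- **Disagreement:** the top and scene cameras differed by 2 to 4 mm throughout. The close wrist-camera views settled the grasps and the hangings.

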